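# Lift the basket spring out of a portafilter with a hook pick

### The job

The split copper ring that holds the filter basket has to come out of the clamped portafilter: take the hook pick from its stand, hook it under the ring's end where it bridges the slot in the rim, ease that end inwards out of the groove and lift the whole ring out on the pick. Lay the ring flat in the steel tray and put the pick back upright in its stand. Do it gently: feel for the ring rather than forcing it, never pry hard on the ring or the portafilter, do not touch the ring with the fingers, and leave everything else where it is.

Things in the scene. Friction and masses are not known exactly. Their poses are not given: they have to be found in the camera images.
- portafilter: Chromed espresso portafilter clamped in a round dark-wood stand 132 mm across; it cannot move. Origin on the worktop under the middle of its bowl, z up; +x points to the slot in the rim. Open rim at z = 82 mm, 81 mm across; bore of radius 29 mm, floor at z = 46 mm. Black handle to the -x+y side, 170 mm out, below the rim; clamp posts at +x+y and -x-y, 55 mm out, top z = 85 mm.
- rim (a point): Middle of the bowl at rim height, axes as the portafilter's. The groove that holds the ring runs round the bore from 8.8 to 4.5 mm below the rim and is 2 mm deep (radius 31 mm); the lip above it has the bore's radius.
- slot (a point): Middle of the slot at the height of the ring's wire: 29 mm out along the portafilter's +x, 7 mm below the rim; axes as the portafilter's. The slot is cut right through the wall, 18 mm wide (9 mm to either side along y), open at the top; its sill is 23 mm below the rim. Only the ring's wire crosses it.
- ring: Split spring ring of 3.5 mm round copper-coloured wire, 61.5 mm outside, 40 degree gap, both ends bent 5.5 mm inwards, 46 g. Origin at its centre (fixed to the wire opposite the gap), z along its axis. It starts in the groove, wire middle 29 mm from the bore's axis. It is springy: lifted straight up at the slot it jams under the lip and the force passes 25 N.
- ring_end (a point): Bend at the ring's end that bridges the slot: the wire crosses from the slot's +y side and ends about 7 mm to the -y side of its middle. With the hook under the wire in mid-slot, 2 to 5 N draws it 6 to 8 mm inwards, clear of the lip; then 4 mm up per 1 mm inwards, slowly at first, peels the ring out with 2 to 8 N; it springs free, hanging on the hook, some 50 mm up.
- pick: Hook pick, 166 mm long, about 70 g, upright in its stand, hook down. Origin at the foot of the shank on its axis, z up towards the handle, +x the way the toe points. Steel shank 5 mm thick up to z = 86 mm, round collar 41 mm across at z = 86 to 91 mm, orange square handle 18 x 18 mm (faces square to x and y) from z = 91 to 163 mm.
- pick_tip (a point): End of the pick's toe, a straight 3 mm rod that leaves the shank at z = 2.5 mm and rises 20 degrees out to this point at x = 10.5 mm, z = 6.3 mm (pick frame). It has no barb: a wire on it stays by the slope and friction, and under tension by keeping an upward pull.
- pick_grip (a point): Where to grasp the pick: on its axis, in the middle of the square handle, 130 mm above its origin.
- pick_stand: Dark steel tool stand fixed to the worktop, 68 mm across at the foot, a tube 43 mm across at its top at z = 96 mm, round hole of radius 16 mm down to z = 8 mm. Origin on the worktop under the hole. The pick stands with its collar on the tube's top, its origin 10 mm above the worktop.
- tray: Open steel tray 150 mm (x) by 120 mm (y), 22 mm high, walls and floor 3 mm, fixed to the worktop. Origin on the worktop under its middle. A ring let down onto its floor on the hook stands on edge, 62 mm high; with the pick's origin 40 mm above the worktop the hook is off the wire and the ring falls flat, mostly the way the toe points, at times the other way, its middle some 35 mm off.
- tamper: Coffee tamper with a wooden knob, 53 mm across, 82 mm tall; bystander. Origin at the middle of its underside.
- cup_dots: White espresso cup with pale dots, 65 mm across, 56 mm tall; bystander. Origin at its underside.
- sugar_box: Pale green and white carton, 38 x 49 mm, 130 mm tall; bystander. Origin at its underside.
Mind the look-alikes: they are no part of the job. Leave any yellow look-alike of the pick alone.

How it is judged:
By the outcome, as a careful person would: the job done as asked, in the order asked, and still so for the second after the job is handed in, with the robot touching nothing.
It also fails if it takes over 72 s, if anything falls off the work surface, if the arm or the gripper's body presses on something with over 40 N, if the wrist force passes 120 N, or if a joint passes its speed limit or range.

### The arm

A 6-joint arm with a two-finger parallel gripper is mounted at the origin on a cart in front of the work surface, level with it; the furniture and walls round the work are solid. World frame = base frame: x ahead of the robot, y to its left, z up, the work surface at z = 0. Lengths are in mm, angles in rad, forces in N, time in s.
With the tool pointing down it reaches from about 325 to 1000 mm from the base axis. Payload 5.1 kg.
Tool frame: the origin (TCP) lies between the finger pads; the fingertips stand 8 mm ahead of it and the grasp point (between the pads) lies 11 mm behind it (r.tips_ahead is the distance from the TCP to the fingertips, in mm); z points along the fingers, y is the line along which they close (so a half turn about z gives the same grasp; the last joint's range is limited). The gripper opens to 85 mm and grips with 20 to 120 N. Pads are 22 mm wide; open, the fingers measure 114 mm over their backs; the gripper's body (76 mm by 85 mm) begins 54 mm behind the grasp point. The pads swing forward as they close: fully open they stand 13 mm farther back than shut.
Start: joints at [1.047, 0.124, 1.65, -0, 1.367, -0.083], TCP at [277.349, 587.845, 239.322] pointing down, gripper open.
Joint ranges: [-2.61, 2.61], [-1.02, 2.33], [0.03, 2.71], [-1.35, 4.49], [0.32, 2.68], [-2.91, 2.91]. Speed limits (rad/s): [2.57, 2.57, 3.14, 3.14, 3.14, 3.14].

### API

Orientations are given as [roll, pitch, yaw] about the fixed x, y, z axes, in that order (R = Rz(yaw) Ry(pitch) Rx(roll)).
In Python, from plant import telemetry, vision, r gives the robot as it stands. The module is installed in compiled form; this text tells all that it offers.
- The arm moves only by the tool play_rows, never from a script. Its argument "steps" is a list of rows, each an object of numbers: "ax", "ay", "az": the turn, a rotation vector about the world's x, y, z in degrees; "tx", "ty", "tz": the shift along the world's x, y, z in m; "hand": the gripper's target within -1 to 1 (shut at 1, half-way at 0, fully open at -1). In form: [{"ax": .., "ay": .., "az": .., "tx": .., "ty": .., "tz": .., "hand": ..}, ...]. A call has 1 to 10 rows; each row shifts and turns the commanded pose from where the row before left it; what a row does not reach is not made up. A row lasts 1/10 s, in which the tool goes at most 50 mm and 8.59 degrees, less where a joint would pass 70% of its speed; a pose out of reach is approached as far as the arm can. A call with a gripper value outside its range is refused whole. The fingers move at their own pace and stop on an object; "newtons" is the grip in N (left out, the last holds). Time passes only in rows, so rows that do not move let the fingers close. It gives the time, the measured TCP pose, the force, the opening and the grip force at its end, in the units of the state.
- telemetry.get_obs(): the state, without advancing time (a new reading comes with each control period).
- vision.capture(name): name is "side" or "top" or "wrist"; returns a dict with "pixels" (420x560x3 uint8, red, green, blue), "fx", "fy", "cx", "cy" (pixels), "world_to_cam" (4x4, takes a point from world to camera coordinates). Camera axes: x right, y up, looking along -z (the intrinsics and any distortion apply to the point x, -y, -z); pixel columns grow to the right and rows downward; lengths in mm; the calibration is good to about 2 mm. A picture is of the moment at which its call begins. There is no depth.
- r.finish_job(): hands the job in; it is judged then, once.
The state is a dict: "t": time; "joint_pos": joint angles; "qd": joint speeds; "joint_torque": joint torques, N m; "eef_pos": TCP position; "tool_rot": TCP orientation; "wrist_force": force on the tool from outside, world axes, zero at the start; "wrist_torque": the same for the moment, N m; "gripper_width": finger opening in mm; "grasp_force": force on a finger pad.
Only numpy, scipy, OpenCV 4.12 (cv2) and the standard library are available. Lean on these libraries where they do the work, as an engineer would, in place of code of your own. Each camera call takes 0.05 s, during which the arm holds its last target. There are 200 camera calls.

## Working session

There is one attempt and no reset: what is moved stays moved. The work goes in short steps, Python scripts to look and compute and a tool call to move; the robot and the scene stay as the last step left them, time stands still between calls to the robot, and variables do not carry over. Pictures are saved under pics/ and viewed, at most 10 in all, crops included, and the job is handed in when it is done.

Besides the shell and the picture viewer there is one more tool, called after "Emit:" by a JSON object that holds its "fn" and its "kwargs", one argument or row to a line. play_rows: Moves the arm, as the interface text tells. Its arguments: {"type":"object","properties":{"steps":{"type":"array"},"newtons":{"type":"number"}},"required":["steps"]}

```bash
mkdir -p pics; cat > h.py <<'E'
import numpy as np, cv2
from plant import telemetry, vision, r
def cap(n,f=None):
    c=vision.capture(n)
    if f: cv2.imwrite(f'pics/{f}.png',cv2.cvtColor(c['pixels'],cv2.COLOR_RGB2BGR))
    return c
def ray(c,u,v):
    M=np.array(c['world_to_cam']);R=M[:3,:3];t=M[:3,3]
    d=R.T@np.array([(u-c['cx'])/c['fx'],-(v-c['cy'])/c['fy'],-1.]);return -R.T@t,d
def onz(c,u,v,z):
    o,d=ray(c,u,v);return o+d*(z-o[2])/d[2]
def proj(c,p):
    M=np.array(c['world_to_cam']);q=M[:3,:3]@np.array(p,float)+M[:3,3]
    return c['cx']+c['fx']*q[0]/-q[2], c['cy']+c['fy']*-q[1]/-q[2]
def tri(c1,p1,c2,p2):
    o1,d1=ray(c1,*p1);o2,d2=ray(c2,*p2)
    d1=d1/np.linalg.norm(d1);d2=d2/np.linalg.norm(d2)
    s=np.linalg.lstsq(np.c_[d1,-d2],o2-o1,rcond=None)[0]
    a=o1+s[0]*d1;b=o2+s[1]*d2;return (a+b)/2,np.linalg.norm(a-b)
E
python3 - <<'E'
from h import *
import pickle
C={}
for n in('side','top'):
    c=cap(n,n+'0');C[n]=c
    print(n,[k for k in c],c['fx'],c['cx'],c['cy'],np.round(c['world_to_cam'],3).tolist())
pickle.dump(C,open('c0.pkl','wb'))
print(telemetry.get_obs())
E
```

```text
side ['pixels', 'fx', 'fy', 'cx', 'cy', 'world_to_cam'] 451.5159951361815 279.27691284581283 207.49246129463884 [[-0.987, -0.161, 0.015, 568.047], [0.115, -0.634, 0.765, -237.391], [-0.114, 0.757, 0.644, -842.447], [0.0, 0.0, 0.0, 1.0]]
top ['pixels', 'fx', 'fy', 'cx', 'cy', 'world_to_cam'] 448.8177384559341 282.1645830198467 204.32914461422394 [[-0.015, -1.0, 0.017, -171.384], [0.996, -0.013, 0.09, -594.349], [-0.09, 0.018, 0.996, -984.682], [0.0, 0.0, 0.0, 1.0]]
{'t': 0.1, 'joint_pos': array([ 1.04738388e+00,  1.24434329e-01,  1.65155513e+00, -1.44599006e-05,
        1.36746678e+00, -8.26035209e-02]), 'qd': array([ 0.00124407, -0.0007299 , -0.00242133,  0.00123287, -0.00021485,
       -0.00034453]), 'joint_torque': array([ 8.84791666e-05, -4.24930859e+01, -3.66654932e+01, -5.54011604e-05,
        3.95546158e-03,  1.01113933e-06]), 'eef_pos': array([277.09953986, 587.38411124, 238.16905286]), 'tool_rot': array([-3.13973426e+00, -1.39654912e-04,  2.70078654e+00]), 'wrist_force': array([-0.31684867,  0.41887905, -0.08588249]), 'wrist_torque': array([ 0.01539695,  0.00143786, -0.00546757]), 'grasp_force': 0.0, 'gripper_width': 85.36014983833896}
```

View pics/top0.png

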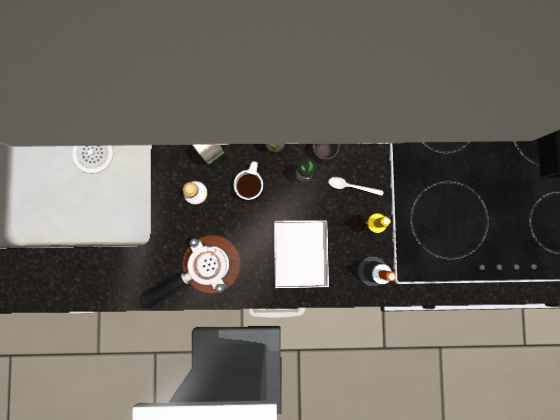

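View pics/side0.png

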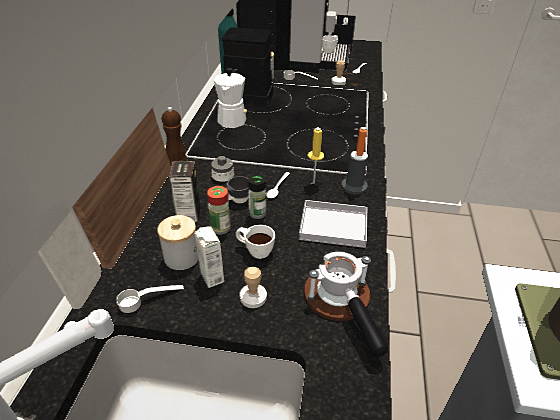

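```bash
python3 - <<'E'
from h import *
import pickle
C=pickle.load(open('c0.pkl','rb'))
def crop(n,x,y,w,h,s): 
    return cv2.resize(C[n]['pixels'][y:y+h,x:x+w],(400,300),interpolation=cv2.INTER_CUBIC)
m=np.vstack([np.hstack([crop('top',168,220,92,69,0),crop('side',294,235,92,69,0)]),np.hstack([crop('top',345,235,64,48,0),crop('side',296,118,108,81,0)])])
cv2.imwrite('pics/m1.png',m[:,:,::-1])
for n in C:
    c=C[n];M=np.array(c['world_to_cam']);print(n,-M[:3,:3].T@M[:3,3])
c=C['top'];s=C['side']
print('pf rim',onz(c,208,265,82),onz(s,340,270,82))
print('pick top',tri(c,(389,275),s,(363,130)))
print('tray',[onz(c,u,v,22).round() for u,v in[(275,221),(327,221),(328,287),(275,287)]])
for nm,a in [('tamper',(190,189)),('cup',(248,185)),('yellow',(385,222))]: print(nm,onz(c,*a,60))
E
```

```text
side [492.0591985  578.48105675 715.53290207]
top [ 500.71480548 -161.48260112 1037.02966476]
pf rim [460.86667664 -20.79409581  82.        ] [462.44749644  -6.89190751  82.        ]
pick top (array([ 439.41614474, -380.44432208,  169.75690828]), np.float64(1.1817248293915383))
tray [array([ 555., -163.,   22.]), array([ 553., -281.,   22.]), array([ 405., -280.,   22.]), array([ 407., -161.,   22.])]
tamper [625.33196436  21.65047324  60.        ]
cup [ 632.52824643 -105.01292134   60.        ]
yellow [ 547.15241226 -403.57063287   60.        ]
```

View pics/m1.png

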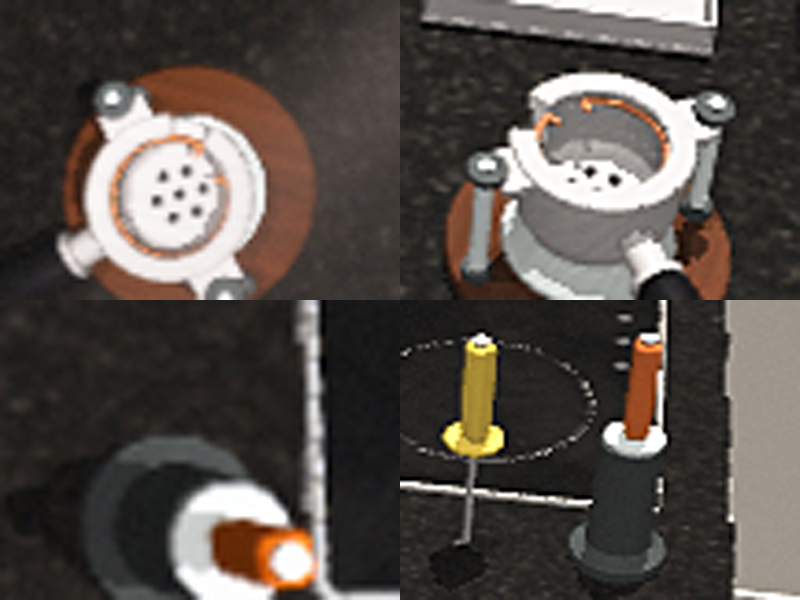

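Orange pick: top (389,275), side (363,140), in the dark stand, which fits the description. The yellow one at top (379,222), side (317,145) has no stand and is the look-alike. The slot shows in the top crop at (205,135) on the far side of the bowl, and in the side crop at (530,115). Moving to above the pick.

Emit:
{"fn": "play_rows", "kwargs": {
  "steps": [
    {"tx": 0.013, "ty": -0.046, "tz": 0.008, "az": -4, "hand": -1},
    {"tx": 0.013, "ty": -0.046, "tz": 0.008, "az": -4},
    {"tx": 0.013, "ty": -0.046, "tz": 0.008, "az": -4},
    {"tx": 0.013, "ty": -0.046, "tz": 0.008, "az": -4},
    {"tx": 0.013, "ty": -0.046, "tz": 0.008, "az": -4},
    {"tx": 0.013, "ty": -0.046, "tz": 0.008, "az": -4},
    {"tx": 0.013, "ty": -0.046, "tz": 0.008, "az": -4},
    {"tx": 0.013, "ty": -0.046, "tz": 0.008, "az": -4},
    {"tx": 0.013, "ty": -0.046, "tz": 0.008, "az": -4},
    {"tx": 0.013, "ty": -0.046, "tz": 0.008, "az": -4}
  ]
}}

```text
invalid input
```

Emit:
{"fn": "play_rows", "kwargs": {
  "steps": [
    {"tx": 0.003, "ty": -0.049, "az": -4},
    {"tx": 0.003, "ty": -0.049, "az": -4},
    {"tx": 0.003, "ty": -0.049, "az": -4},
    {"tx": 0.003, "ty": -0.049, "az": -4},
    {"tx": 0.003, "ty": -0.049, "az": -4},
    {"tx": 0.003, "ty": -0.049, "az": -4},
    {"tx": 0.003, "ty": -0.049, "az": -4},
    {"tx": 0.003, "ty": -0.049, "az": -4},
    {"tx": 0.003, "ty": -0.049, "az": -4},
    {"tx": 0.003, "ty": -0.02, "az": -4}
  ]
}}

```text
invalid input
```

```bash
python3 - <<'E'
from h import *
import pickle
C=pickle.load(open('c0.pkl','rb'))
o=telemetry.get_obs();print(o['t'],o['eef_pos'],np.degrees(o['tool_rot']),o['joint_pos'])
c=cap('wrist','w1');pickle.dump(c,open('w1.pkl','wb'))
M=np.array(c['world_to_cam']);print(c['fx'],-M[:3,:3].T@M[:3,3],M[:3,:3].round(2).tolist())
print('proj pick top',proj(c,(439.4,-380.4,173)),proj(c,(439.4,-380.4,101)))
a=onz(C['top'],194.9,242.3,85);b=onz(C['top'],220.9,287.1,85);print(a,b,(a+b)/2,np.degrees(np.arctan2(*(a-b)[1::-1]))-45,np.linalg.norm(a-b))
E
```

```text
0.1 [277.09953986 587.38411124 238.16905286] [-1.79893522e+02 -8.00163707e-03  1.54743670e+02] [ 1.04738388e+00  1.24434329e-01  1.65155513e+00 -1.44599006e-05
  1.36746678e+00 -8.26035209e-02]
326.2651739696214 [204.24041341 622.03377134 372.90881159] [[0.43, 0.9, -0.0], [-0.86, 0.41, -0.31], [-0.28, 0.14, 0.95]]
proj pick top (np.float64(-387.90521341511436), np.float64(663.9881747021657)) (np.float64(-289.1985925452423), np.float64(581.243842370578))
[508.87754481   6.28464259  85.        ] [414.73595118 -48.12218381  85.        ] [461.80674799 -20.91877061  85.        ] -14.975287969534811 108.7324349470885
```

View pics/w1.png

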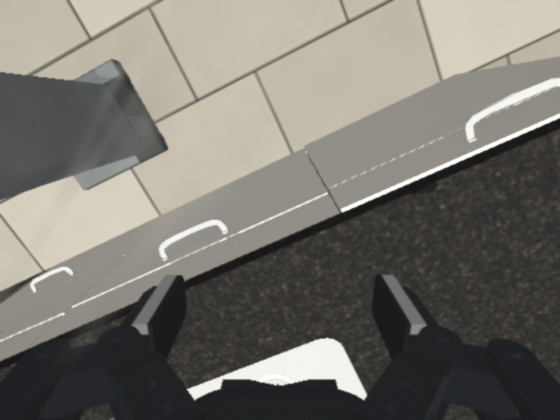

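Emit:
{"fn": "play_rows", "kwargs": {
  "steps": [
    {"ax": 0, "ay": 0, "tx": 0.013, "ty": -0.046, "tz": 0.008, "az": -4, "hand": -1},
    {"ax": 0, "ay": 0, "tx": 0.013, "ty": -0.046, "tz": 0.008, "az": -4, "hand": -1},
    {"ax": 0, "ay": 0, "tx": 0.013, "ty": -0.046, "tz": 0.008, "az": -4, "hand": -1},
    {"ax": 0, "ay": 0, "tx": 0.013, "ty": -0.046, "tz": 0.008, "az": -4, "hand": -1},
    {"ax": 0, "ay": 0, "tx": 0.013, "ty": -0.046, "tz": 0.008, "az": -4, "hand": -1},
    {"ax": 0, "ay": 0, "tx": 0.013, "ty": -0.046, "tz": 0.008, "az": -4, "hand": -1},
    {"ax": 0, "ay": 0, "tx": 0.013, "ty": -0.046, "tz": 0.008, "az": -4, "hand": -1},
    {"ax": 0, "ay": 0, "tx": 0.013, "ty": -0.046, "tz": 0.008, "az": -4, "hand": -1},
    {"ax": 0, "ay": 0, "tx": 0.013, "ty": -0.046, "tz": 0.008, "az": -4, "hand": -1},
    {"ax": 0, "ay": 0, "tx": 0.013, "ty": -0.046, "tz": 0.008, "az": -4, "hand": -1}
  ]
}}

```text
t: 1.15
eef_pos: [407.2, 126.0, 319.5]
tool_rot: [3.141, 0.0, 2.0]
wrist_force: [0.3, -0.0, 0.2]
gripper_width: 85.1
grasp_force: 0.0
```

Emit:
{"fn": "play_rows", "kwargs": {
  "steps": [
    {"ax": 0, "ay": 0, "tx": 0.003, "ty": -0.049, "tz": 0, "az": -4, "hand": -1},
    {"ax": 0, "ay": 0, "tx": 0.003, "ty": -0.049, "tz": 0, "az": -4, "hand": -1},
    {"ax": 0, "ay": 0, "tx": 0.003, "ty": -0.049, "tz": 0, "az": -4, "hand": -1},
    {"ax": 0, "ay": 0, "tx": 0.003, "ty": -0.049, "tz": 0, "az": -4, "hand": -1},
    {"ax": 0, "ay": 0, "tx": 0.003, "ty": -0.049, "tz": 0, "az": -4, "hand": -1},
    {"ax": 0, "ay": 0, "tx": 0.003, "ty": -0.049, "tz": 0, "az": -4, "hand": -1},
    {"ax": 0, "ay": 0, "tx": 0.003, "ty": -0.049, "tz": 0, "az": -4, "hand": -1},
    {"ax": 0, "ay": 0, "tx": 0.003, "ty": -0.049, "tz": 0, "az": -4, "hand": -1},
    {"ax": 0, "ay": 0, "tx": 0.003, "ty": -0.049, "tz": 0, "az": -4, "hand": -1},
    {"ax": 0, "ay": 0, "tx": 0.003, "ty": -0.049, "tz": 0, "az": -4, "hand": -1}
  ]
}}

```text
t: 2.15
eef_pos: [436.9, -364.2, 319.0]
tool_rot: [-3.141, -0.0, 1.301]
wrist_force: [0.8, 1.7, 0.3]
gripper_width: 85.4
grasp_force: 0.0
```

```bash
python3 - <<'E'
from h import *
import pickle
o=telemetry.get_obs();print(o['t'],o['eef_pos'],np.degrees(o['tool_rot']),o['joint_pos'])
c=cap('wrist','w2');pickle.dump(c,open('w2.pkl','wb'))
print('proj pick top',proj(c,(439.4,-380.4,173)),proj(c,(439.4,-380.4,101)))
E
```

```text
2.15 [ 436.89170569 -364.20049129  318.97076228] [-1.79989172e+02 -2.03493577e-02  7.45456101e+01] [-7.89383147e-01 -9.29959724e-02  1.73707305e+00  2.15006739e-04
  1.49785598e+00 -5.19668898e-01]
proj pick top (np.float64(286.08935999851974), np.float64(215.0768502278285)) (np.float64(284.70616988345625), np.float64(194.30793224922846))
```

View pics/w2.png

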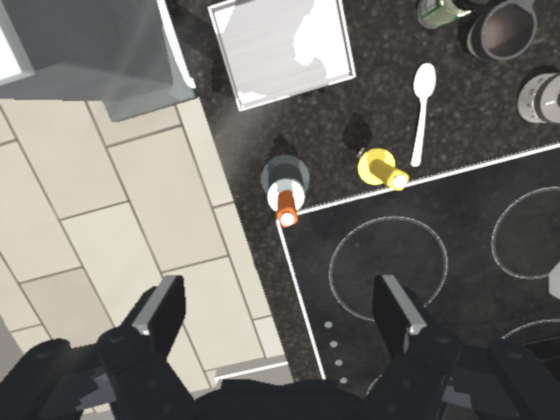

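The pick's handle top is at (287,217) in the wrist view, matching the two-camera projection (286,215). Moving closer to read the handle's yaw.

Emit:
{"fn": "play_rows", "kwargs": {
  "steps": [
    {"ax": 0, "ay": 0, "tx": -0.004, "ty": -0.014, "tz": -0.046, "az": 0, "hand": -1},
    {"ax": 0, "ay": 0, "tx": -0.004, "ty": -0.014, "tz": -0.046, "az": 0, "hand": -1},
    {"ax": 0, "ay": 0, "tx": 0, "ty": 0, "tz": 0, "az": 0, "hand": -1}
  ]
}}

```text
t: 2.5
eef_pos: [425.8, -388.1, 218.6]
tool_rot: [-3.129, -0.008, 1.303]
wrist_force: [-0.6, 0.4, -0.9]
gripper_width: 85.4
grasp_force: 0.0
```

```bash
python3 - <<'E'
from h import *
import pickle
o=telemetry.get_obs();print(o['t'],o['eef_pos'],np.degrees(o['tool_rot']))
c=cap('wrist');pickle.dump(c,open('w3.pkl','wb'))
u,v=proj(c,(439.4,-380.4,173));print(u,v,proj(c,(439.4,-380.4,101)))
x,y=int(u)-60,int(v)-60;print(x,y)
cv2.imwrite('pics/w3c.png',cv2.resize(c['pixels'][y:y+120,x:x+120,::-1],(600,600),interpolation=cv2.INTER_CUBIC))
E
```

```text
2.5 [ 425.77602429 -388.08668405  218.64921239] [-179.26561192   -0.44570817   74.62913413]
298.3557512191884 228.7620110010004 (np.float64(294.3478435094921), np.float64(196.8580415210252))
238 168
```

View pics/w3c.png

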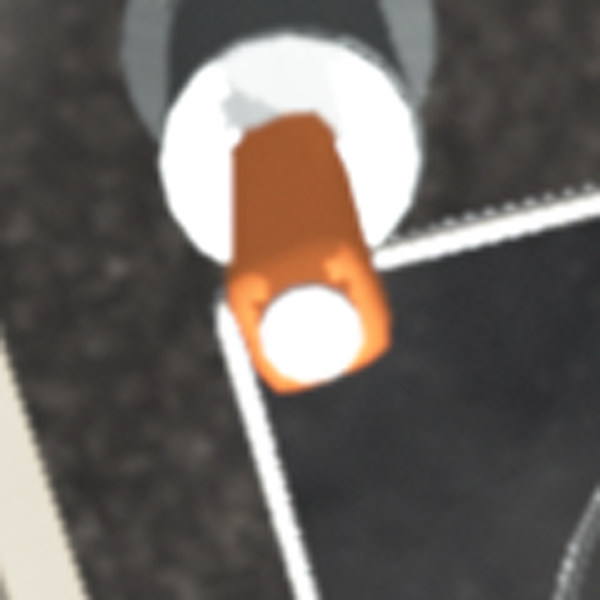

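```bash
python3 - <<'E'
from h import *
import pickle
c=pickle.load(open('w3.pkl','rb'))
P=lambda x,y,z:onz(c,238+x/5-.4,168+y/5-.4,z)[:2]
print('cap',P(312,335,176),P(312,335,173))
K=[(229,280),(352,248),(390,345),(280,391)]
Q=[P(*k,172) for k in K];print(np.round(Q,1),np.mean(Q,0))
for i in range(4):
    d=Q[(i+1)%4]-Q[i];print(np.linalg.norm(d),np.degrees(np.arctan2(d[1],d[0])))
# orange mask bottom edge near collar; collar ellipse
hsv=cv2.cvtColor(c['pixels'],cv2.COLOR_RGB2HSV)
print('collar c',P(291,152,101), [P(x,152,101) for x in(160,421)])
w=cap('wrist');o=telemetry.get_obs();print(o['t'],o['eef_pos'],np.degrees(o['tool_rot']))
h=cv2.cvtColor(w['pixels'],cv2.COLOR_RGB2HSV);m=((h[:,:,0]<16)&(h[:,:,1]>150)&(h[:,:,2]>120)).astype('u1')
m[:, :200]=0;n,l,s,ce=cv2.connectedComponentsWithStats(m);k=1+np.argmax(s[1:,4]);print(s[k],ce[k])
E
```

```text
cap [ 439.5753695  -383.05296233] [ 439.42201792 -384.25556341]
[[ 431.6 -375.3]
 [ 446.6 -375.2]
 [ 448.1 -388.3]
 [ 433.8 -390.7]] [ 440.0360366  -382.39485651]
15.017761200138409 0.27867336051434527
13.208088251789356 -83.69470809227121
14.443287459723878 -170.5818776502524
15.577558005623041 98.19170427971663
collar c [ 440.28531936 -381.62501842] [array([ 419.97686339, -376.09197004]), array([ 460.39721767, -387.10451458])]
2.6 [ 428.95705492 -389.62292361  226.63402012] [-1.79877050e+02 -9.76022021e-02  7.47186261e+01]
[280 190  32  48 817] [293.65238678 210.34761322]
```

Emit:
{"fn": "play_rows", "kwargs": {
  "steps": [
    {"ax": 0, "ay": 0, "tx": 0.006, "ty": 0.004, "tz": 0, "az": 7, "hand": -1},
    {"ax": 0, "ay": 0, "tx": 0.005, "ty": 0.0035, "tz": 0, "az": 7, "hand": -1},
    {"ax": 0, "ay": 0, "tx": 0, "ty": 0, "tz": -0.018, "az": 7, "hand": -1},
    {"ax": 0, "ay": 0, "tx": 0, "ty": 0, "tz": -0.03, "az": 0, "hand": -1},
    {"ax": 0, "ay": 0, "tx": 0, "ty": 0, "tz": -0.03, "az": 0, "hand": -1},
    {"ax": 0, "ay": 0, "tx": 0, "ty": 0, "tz": -0.02, "az": 0, "hand": -1},
    {"ax": 0, "ay": 0, "tx": 0, "ty": 0, "tz": 0, "az": 0, "hand": -1},
    {"ax": 0, "ay": 0, "tx": 0, "ty": 0, "tz": 0, "az": 0, "hand": -1}
  ]
}}

```text
t: 3.4
eef_pos: [441.9, -383.3, 132.4]
tool_rot: [3.139, 0.003, 1.672]
wrist_force: [0.3, -0.2, 0.8]
gripper_width: 85.3
grasp_force: 0.0
```

```bash
python3 - <<'E'
from h import *
o=telemetry.get_obs();print(o['t'],o['eef_pos'],np.degrees(o['tool_rot']),o['wrist_force'])
w=cap('wrist');h=cv2.cvtColor(w['pixels'],cv2.COLOR_RGB2HSV);m=((h[:,:,0]<16)&(h[:,:,1]>150)&(h[:,:,2]>100)).astype('u1')
n,l,s,ce=cv2.connectedComponentsWithStats(m);k=1+np.argmax(s[1:,4]);print(s[k],ce[k],proj(w,(440,-382,172)),proj(w,(440,-382,120)))
E
```

```text
3.4 [ 441.87669348 -383.31201912  132.42283075] [179.84697394   0.18237502  95.78997573] [ 0.31460821 -0.2155102   0.81145294]
[ 248  245   49  113 3728] [272.98980687 297.25295064] (np.float64(274.15543081145444), np.float64(340.6109512574293)) (np.float64(275.2653235367581), np.float64(269.4239228669102))
```

Emit:
{"fn": "play_rows", "kwargs": {
  "steps": [
    {"ax": 0, "ay": 0, "tx": -0.002, "ty": 0.001, "tz": -0.003, "az": 0, "hand": 1},
    {"ax": 0, "ay": 0, "tx": 0, "ty": 0, "tz": 0, "az": 0, "hand": 1},
    {"ax": 0, "ay": 0, "tx": 0, "ty": 0, "tz": 0, "az": 0, "hand": 1},
    {"ax": 0, "ay": 0, "tx": 0, "ty": 0, "tz": 0, "az": 0, "hand": 1},
    {"ax": 0, "ay": 0, "tx": 0, "ty": 0, "tz": 0, "az": 0, "hand": 1},
    {"ax": 0, "ay": 0, "tx": 0, "ty": 0, "tz": 0, "az": 0, "hand": 1}
  ],
  "newtons": 70
}}

```text
t: 4.05
eef_pos: [438.4, -381.9, 126.6]
tool_rot: [3.141, 0.001, 1.671]
wrist_force: [-0.4, 0.4, 1.8]
gripper_width: 17.0
grasp_force: 68.1
```

Emit:
{"fn": "play_rows", "kwargs": {
  "steps": [
    {"ax": 0, "ay": 0, "tx": 0, "ty": 0, "tz": 0.015, "az": 0, "hand": 1},
    {"ax": 0, "ay": 0, "tx": 0, "ty": 0, "tz": 0.03, "az": 0, "hand": 1},
    {"ax": 0, "ay": 0, "tx": 0, "ty": 0, "tz": 0.04, "az": 0, "hand": 1},
    {"ax": 0, "ay": 0, "tx": 0, "ty": 0, "tz": 0.04, "az": 0, "hand": 1},
    {"ax": 0, "ay": 0, "tx": 0, "ty": 0, "tz": 0.035, "az": 0, "hand": 1},
    {"ax": 0, "ay": 0, "tx": 0, "ty": 0, "tz": 0, "az": 0, "hand": 1},
    {"ax": 0, "ay": 0, "tx": 0, "ty": 0, "tz": 0, "az": 0, "hand": 1}
  ]
}}

```text
t: 4.75
eef_pos: [438.6, -381.9, 288.2]
tool_rot: [3.14, 0.002, 1.671]
wrist_force: [-0.7, -0.4, -2.1]
gripper_width: 16.7
grasp_force: 68.3
```

```bash
python3 - <<'E'
from h import *
import pickle
o=telemetry.get_obs();print(o['t'],o['eef_pos'],np.degrees(o['tool_rot']),o['wrist_force'],o['gripper_width'])
g=o['eef_pos'];p=g-[0,0,119]
m=[]
for n in('side','wrist'):
    c=cap(n);pickle.dump(c,open(n+'l.pkl','wb'));u,v=proj(c,p);a=proj(c,p+[0,0,86]);print(n,(u,v),a)
    s=30 if n=='side' else 60
    x,y=int(np.clip(u-s,0,560-2*s)),int(np.clip(v-s,0,420-2*s));print(x,y)
    m.append(cv2.resize(c['pixels'][y:y+2*s,x:x+2*s,::-1],(400,400),interpolation=cv2.INTER_CUBIC))
cv2.imwrite('pics/l1.png',np.hstack(m))
E
```

```text
4.75 [ 438.6320834  -381.89357393  288.20531911] [1.79899239e+02 1.23999492e-01 9.57453247e+01] [-0.68194497 -0.40028382 -2.09487532] 16.690906687008432
side (np.float64(363.0617577567453), np.float64(129.9157595425009)) (np.float64(368.1821994254358), np.float64(96.47967869945506))
333 99
wrist (np.float64(279.40167652550076), np.float64(209.80494763004535)) (np.float64(279.63130029193104), np.float64(256.94188581852535))
219 149
```

View pics/l1.png

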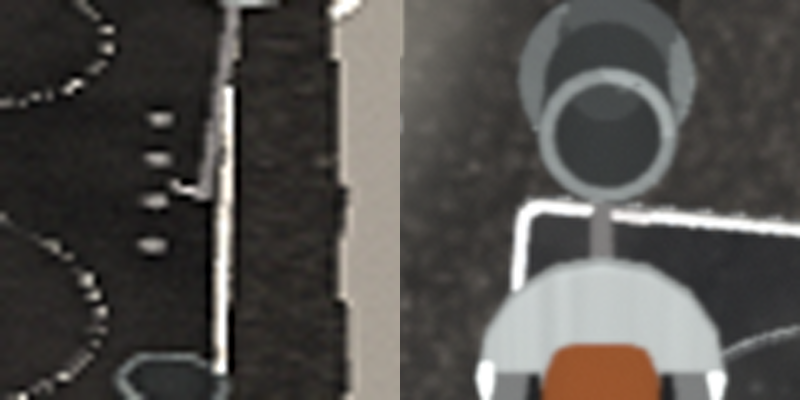

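The pick is off the stand: in the side crop the foot is at (205,193) and the toe points left (+x world), so the toe yaw is the tool yaw minus 90°. Carrying it to the slot and turning the toe towards the bowl.

Emit:
{"fn": "play_rows", "kwargs": {
  "steps": [
    {"ax": 0, "ay": 0, "tx": 0.004, "ty": 0.019, "tz": -0.001, "az": 8.3, "hand": 1},
    {"ax": 0, "ay": 0, "tx": 0.004, "ty": 0.019, "tz": -0.001, "az": 8.3, "hand": 1},
    {"ax": 0, "ay": 0, "tx": 0.004, "ty": 0.019, "tz": -0.001, "az": 8.3, "hand": 1},
    {"ax": 0, "ay": 0, "tx": 0.004, "ty": 0.019, "tz": -0.001, "az": 8.3, "hand": 1},
    {"ax": 0, "ay": 0, "tx": 0.004, "ty": 0.019, "tz": -0.001, "az": 8.3, "hand": 1},
    {"ax": 0, "ay": 0, "tx": 0.004, "ty": 0.019, "tz": -0.001, "az": 8.3, "hand": 1},
    {"ax": 0, "ay": 0, "tx": 0.004, "ty": 0.019, "tz": -0.001, "az": 8.3, "hand": 1},
    {"ax": 0, "ay": 0, "tx": 0.004, "ty": 0.019, "tz": -0.001, "az": 8.3, "hand": 1},
    {"ax": 0, "ay": 0, "tx": 0.004, "ty": 0.019, "tz": -0.001, "az": 8.3, "hand": 1},
    {"ax": 0, "ay": 0, "tx": 0.004, "ty": 0.019, "tz": -0.001, "az": 8.3, "hand": 1}
  ]
}}

```text
t: 5.85
eef_pos: [477.5, -190.4, 273.9]
tool_rot: [3.14, -0.004, 3.126]
wrist_force: [0.3, 1.3, -0.8]
gripper_width: 17.3
grasp_force: 68.2
```

Emit:
{"fn": "play_rows", "kwargs": {
  "steps": [
    {"ax": 0, "ay": 0, "tx": 0.004, "ty": 0.02, "tz": -0.001, "az": 8.3, "hand": 1},
    {"ax": 0, "ay": 0, "tx": 0.004, "ty": 0.02, "tz": -0.001, "az": 8.3, "hand": 1},
    {"ax": 0, "ay": 0, "tx": 0.004, "ty": 0.02, "tz": -0.001, "az": 8.3, "hand": 1},
    {"ax": 0, "ay": 0, "tx": 0.004, "ty": 0.02, "tz": -0.001, "az": 8.3, "hand": 1},
    {"ax": 0, "ay": 0, "tx": 0.004, "ty": 0.02, "tz": -0.001, "az": 8.3, "hand": 1},
    {"ax": 0, "ay": 0, "tx": 0.004, "ty": 0.02, "tz": -0.001, "az": 8.3, "hand": 1},
    {"ax": 0, "ay": 0, "tx": 0.004, "ty": 0.02, "tz": -0.001, "az": 8.3, "hand": 1},
    {"ax": 0, "ay": 0, "tx": 0.002, "ty": 0.018, "tz": -0.001, "az": 8.3, "hand": 1},
    {"ax": 0, "ay": 0, "tx": 0, "ty": 0, "tz": 0, "az": 0, "hand": 1},
    {"ax": 0, "ay": 0, "tx": 0, "ty": 0, "tz": 0, "az": 0, "hand": 1}
  ]
}}

```text
t: 6.85
eef_pos: [507.6, -33.5, 266.7]
tool_rot: [3.139, -0.001, -2.006]
wrist_force: [-0.0, 0.2, -0.3]
gripper_width: 17.1
grasp_force: 68.3
```

```bash
python3 - <<'E'
from h import *
import pickle
C=pickle.load(open('c0.pkl','rb'))
for n,(x,y),(ox,oy) in [('top',(117,97),(0,0)),('top',(230,292),(0,0)),('side',(315,105),(0,0)),('side',(87,167),(0,0))]:
    x0,y0=(168,220) if n=='top' else (294,235)
    print(n,onz(C[n],x0+x/4.35,y0+y/4.35,85).round(1))
o=telemetry.get_obs();print(o['t'],o['eef_pos'],np.degrees(o['tool_rot']),np.degrees(o['joint_pos']),o['wrist_force'],o['gripper_width'])
c=cap('wrist');pickle.dump(c,open('w4.pkl','wb'))
g=o['eef_pos'];print('foot',proj(c,g-[0,0,116.6]))
for q in[(461.8,-20.9,82),(508.9,6.3,85),(414.7,-48.1,85)]:print(proj(c,q))
cv2.imwrite('pics/w4.png',cv2.resize(c['pixels'][:,:,::-1],(800,600),interpolation=cv2.INTER_CUBIC))
E
```

```text
top [508.9   6.3  85. ]
top [414.7 -48.1  85. ]
side [414.2 -40.9  85. ]
side [509.6  12.7  85. ]
6.85 [507.64799007 -33.52443742 266.68196278] [ 1.79846434e+02 -6.77201099e-02 -1.14935416e+02] [-9.81252106e+00 -1.19395638e+01  1.10351349e+02 -2.55752643e-02
  8.17541309e+01 -1.64873309e+02] [-0.04250765  0.20078196 -0.26516347] 17.117511515342546
foot (np.float64(278.80912342875826), np.float64(210.16170150503203))
(np.float64(325.5321202067439), np.float64(181.77613897904462))
(np.float64(293.8499342490676), np.float64(224.64801009208117))
(np.float64(360.9243747439923), np.float64(136.47617545354808))
```

View pics/w4.png

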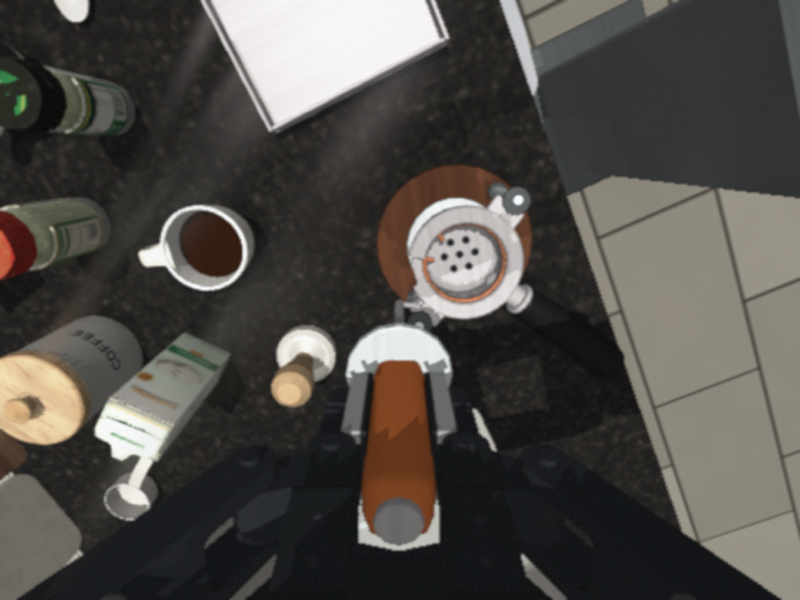

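```bash
python3 - <<'E'
from h import *
import pickle
from scipy.optimize import least_squares
c=pickle.load(open('w4.pkl','rb'))
h=cv2.cvtColor(c['pixels'],cv2.COLOR_RGB2HSV).astype(int)
for (n,c,x0,x1,y0,y1) in [('wrist',c,285,370,140,225),('top',pickle.load(open('c0.pkl','rb'))['top'],185,230,245,285)]:
    h=cv2.cvtColor(c['pixels'],cv2.COLOR_RGB2HSV).astype(int)
    m=np.zeros(h.shape[:2],bool);m[y0:y1,x0:x1]=((h[...,0]<17)&(h[...,1]>90)&(h[...,2]>100))[y0:y1,x0:x1]
    v,u=np.nonzero(m);P=np.array([onz(c,a,b,75)[:2] for a,b in zip(u,v)])
    rr=np.linalg.norm(P-[461.8,-20.9],axis=1);P=P[rr<36];
    f=least_squares(lambda q:np.hypot(P[:,0]-q[0],P[:,1]-q[1])-29,[461.8,-20.9],loss='soft_l1').x
    d=P-f;rad=np.hypot(*d.T);ang=np.degrees(np.arctan2(d[:,1],d[:,0]))
    print(n,len(P),f,rad.mean(),rad.std())
    H=[(a,int(((ang>=a)&(ang<a+10)).sum()),round(float(rad[(ang>=a)&(ang<a+10)].min()),1) if ((ang>=a)&(ang<a+10)).any() else None) for a in range(-180,180,10)];print(H)
E
```

```text
wrist 303 [462.78346375 -18.14660468] 28.174969217692617 1.3483754015450709
[(-180, 9, 27.0), (-170, 5, 27.1), (-160, 6, 27.0), (-150, 3, 26.7), (-140, 1, 27.0), (-130, 0, None), (-120, 0, None), (-110, 0, None), (-100, 0, None), (-90, 0, None), (-80, 7, 22.7), (-70, 6, 22.7), (-60, 0, None), (-50, 0, None), (-40, 7, 22.4), (-30, 20, 23.3), (-20, 13, 27.5), (-10, 12, 27.5), (0, 8, 27.6), (10, 9, 27.5), (20, 10, 27.5), (30, 10, 27.2), (40, 10, 27.6), (50, 12, 27.4), (60, 12, 27.9), (70, 13, 27.4), (80, 13, 27.5), (90, 13, 27.8), (100, 15, 27.2), (110, 13, 27.6), (120, 15, 27.1), (130, 15, 27.2), (140, 12, 27.0), (150, 13, 26.9), (160, 11, 27.0), (170, 10, 26.9)]
top 70 [460.68767352 -18.41908802] 28.196516249997465 1.2854735014066143
[(-180, 2, 27.4), (-170, 0, None), (-160, 1, 27.3), (-150, 0, None), (-140, 0, None), (-130, 0, None), (-120, 0, None), (-110, 0, None), (-100, 0, None), (-90, 0, None), (-80, 2, 23.9), (-70, 1, 24.7), (-60, 0, None), (-50, 0, None), (-40, 1, 26.9), (-30, 6, 24.0), (-20, 4, 27.8), (-10, 4, 27.3), (0, 3, 27.4), (10, 3, 27.9), (20, 2, 27.8), (30, 2, 28.1), (40, 2, 29.1), (50, 3, 27.8), (60, 3, 28.3), (70, 2, 29.0), (80, 4, 28.3), (90, 2, 28.3), (100, 3, 28.9), (110, 3, 28.0), (120, 2, 28.0), (130, 4, 27.2), (140, 3, 27.7), (150, 3, 26.8), (160, 3, 27.7), (170, 2, 27.4)]
```

Copper mask: the ring centre fits at (462,-18), with the ring end near -30° world and the other end near -70°. That gives a portafilter yaw of about -15°, in agreement with the posts. Lowering outside the slot.

Emit:
{"fn": "play_rows", "kwargs": {
  "steps": [
    {"ax": 0, "ay": 0, "tx": 0.0055, "ty": 0.002, "tz": -0.02, "az": 0, "hand": 1},
    {"ax": 0, "ay": 0, "tx": 0, "ty": 0, "tz": -0.022, "az": 0, "hand": 1},
    {"ax": 0, "ay": 0, "tx": 0, "ty": 0, "tz": -0.022, "az": 0, "hand": 1},
    {"ax": 0, "ay": 0, "tx": 0, "ty": 0, "tz": -0.012, "az": 0, "hand": 1},
    {"ax": 0, "ay": 0, "tx": 0, "ty": 0, "tz": -0.006, "az": 0, "hand": 1},
    {"ax": 0, "ay": 0, "tx": 0, "ty": 0, "tz": -0.005, "az": 0, "hand": 1},
    {"ax": 0, "ay": 0, "tx": 0, "ty": 0, "tz": 0, "az": 0, "hand": 1},
    {"ax": 0, "ay": 0, "tx": 0, "ty": 0, "tz": 0, "az": 0, "hand": 1}
  ]
}}

```text
t: 7.7
eef_pos: [514.4, -31.8, 182.3]
tool_rot: [-3.14, 0.0, -2.005]
wrist_force: [0.7, -0.4, -0.3]
gripper_width: 17.2
grasp_force: 68.3
```

```bash
python3 - <<'E'
from h import *
import pickle
o=telemetry.get_obs();print(o['t'],o['eef_pos'],np.degrees(o['tool_rot']),o['wrist_force'],o['wrist_torque'])
m=[]
f=o['eef_pos']-[0,0,116.6]
for n,s in(('side',26),('top',26)):
    c=cap(n);pickle.dump(c,open(n+'5.pkl','wb'));u,v=proj(c,f);a=proj(c,f+[0,0,86]);x,y=int(u-s),int(v-s-4)
    t=f+10.5*np.array([np.cos(np.radians(155)),np.sin(np.radians(155)),0])+[0,0,6.3]
    k=400/2/s
    print(n,x,y,[((np.array(proj(c,q))-[x,y])*k).round() for q in(f,t,f+[0,0,86],(462+29*.966,-18-29*.259,75))])
    m.append(cv2.resize(c['pixels'][y:y+2*s,x:x+2*s,::-1],(400,400),interpolation=cv2.INTER_CUBIC))
cv2.imwrite('pics/s5.png',np.hstack(m))
E
```

```text
7.7 [514.390904   -31.80517829 182.28127655] [-1.79915251e+02  2.18068084e-02 -1.14869266e+02] [ 0.69412703 -0.38527635 -0.33958734] [ 0.03515401  0.00014108 -0.03235299]
side 287 232 [array([202., 237.]), array([240., 237.]), array([225., -11.]), array([299., 242.])]
top 188 209 [array([202., 235.]), array([183., 269.]), array([157., 231.]), array([175., 323.])]
```

View pics/s5.png

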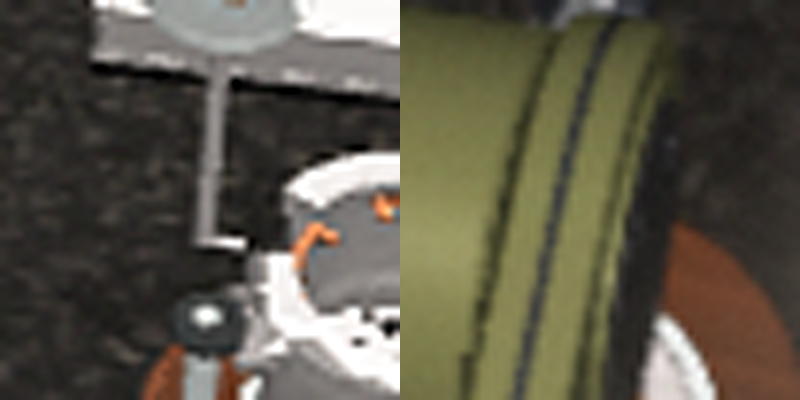

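The side crop shows the foot at (205,240), the toe tip at (245,243), and the bridging wire running from (298,275) to its bend at (318,228). The pick is aligned with mid-slot to within about 1 mm. Lowering slightly and easing in while watching the force.

Emit:
{"fn": "play_rows", "kwargs": {
  "steps": [
    {"ax": 0, "ay": 0, "tx": 0, "ty": 0, "tz": -0.002, "az": 0, "hand": 1},
    {"ax": 0, "ay": 0, "tx": 0, "ty": 0, "tz": 0, "az": 0, "hand": 1},
    {"ax": 0, "ay": 0, "tx": -0.0035, "ty": 0.001, "tz": 0, "az": 0, "hand": 1},
    {"ax": 0, "ay": 0, "tx": -0.0035, "ty": 0.001, "tz": 0, "az": 0, "hand": 1},
    {"ax": 0, "ay": 0, "tx": 0, "ty": 0, "tz": 0, "az": 0, "hand": 1},
    {"ax": 0, "ay": 0, "tx": 0, "ty": 0, "tz": 0, "az": 0, "hand": 1}
  ]
}}

```text
t: 8.4
eef_pos: [506.8, -29.6, 179.4]
tool_rot: [-3.141, 0.0, -2.005]
wrist_force: [-0.2, -0.4, -0.2]
gripper_width: 17.1
grasp_force: 68.3
```

Emit:
{"fn": "play_rows", "kwargs": {
  "steps": [
    {"ax": 0, "ay": 0, "tx": -0.002, "ty": 0.0005, "tz": 0, "az": 0, "hand": 1},
    {"ax": 0, "ay": 0, "tx": -0.002, "ty": 0.0005, "tz": 0, "az": 0, "hand": 1},
    {"ax": 0, "ay": 0, "tx": -0.002, "ty": 0.0005, "tz": 0, "az": 0, "hand": 1},
    {"ax": 0, "ay": 0, "tx": -0.002, "ty": 0.0005, "tz": 0, "az": 0, "hand": 1},
    {"ax": 0, "ay": 0, "tx": 0, "ty": 0, "tz": 0, "az": 0, "hand": 1},
    {"ax": 0, "ay": 0, "tx": 0, "ty": 0, "tz": 0, "az": 0, "hand": 1}
  ]
}}

```text
t: 9.0
eef_pos: [498.8, -27.6, 179.3]
tool_rot: [-3.141, 0.0, -2.005]
wrist_force: [0.5, -0.4, -0.9]
gripper_width: 17.4
grasp_force: 68.3
```

```bash
cat > sd.py <<'E'
from h import *
def st():
    o=telemetry.get_obs();e=o['eef_pos'];x=np.array([.966,-.259]);d=e[:2]-[462,-18]
    print('t',o['t'],'eef',e.round(1),'r',(d@x).round(1),'lat',(d@[.259,.966]).round(1),'oz',(e[2]-116.6).round(1),'F',o['wrist_force'].round(1),'T',o['wrist_torque'].round(2),'w',round(o['gripper_width'],1),'yaw',np.degrees(o['tool_rot']).round(1));return o
def ascii_(c,x,y,w,h):
    p=c['pixels'][y:y+h,x:x+w];q=cv2.cvtColor(p,cv2.COLOR_RGB2HSV).astype(int)
    for i in range(h):
        print(y+i,''.join('o' if (q[i,j,0]<17 and q[i,j,1]>110 and q[i,j,2]>110) else '#' if q[i,j,2]>190 else '+' if q[i,j,2]>110 else '-' if q[i,j,2]>60 else '.' for j in range(w)))
E
python3 - <<'E'
from sd import *
o=st();c=cap('side');f=o['eef_pos']-[0,0,116.6];print(np.array(proj(c,f)).round(1))
ascii_(c,300,245,50,35)
E
```

```text
t 9.0 eef [498.8 -27.6 179.3] r 38.1 lat 0.2 oz 62.7 F [ 0.5 -0.4 -0.9] T [ 0.01  0.03 -0.  ] w 17.4 yaw [-180.     0.  -114.9]
[320.9 266.4]
245 ---...............-...-++....................-+-++
246 .....--......--.......-++.........................
247 ......................++-.........................
248 .....................-++-.........................
249 .....................-++-...........-.............
250 .....................-++-...........-.............
251 .....................-++...........-------........
252 .......-.............-++.--...-++############--...
253 -.....--..-.....--...-++....+###################+-
254 ......--...-.........-++..+#######################
255 ...............---...-++-#########################
256 .-......-............++-+########+++-++++++++#####
257 .....----...........-++-++#####+-+--o-------++++##
258 ....................-++-++-+#+-++++oooooooooo--++#
259 .-.............-.....++-++++++++++++o#+++---oooo-+
260 --.....---.....--...-++.-+++++++++++oo-++++++-oooo
261 ....................-++.-++oo++++++++++++++++++-oo
262 ...................
[... 266 characters left out ...]
.........-++++++++++++++++++++++++++++++
268 ...................-++++++-+++++++++++++++++++++++
269 ................-+++++++++++++++++++++++++++++++++
270 ..-.........-----+++++++++++++++++++++++++++++++++
271 ..........-.---..--+++++++++++++++++++----++++++++
272 ..........--+##+..-+++++++++++-+##-+#######-++++++
273 ..........--+##+..-++++++++++#####-+#++#####-+++++
274 ..........---+--.--++++++++--+######+..+######-+++
275 .......-...--...-.-++++++++++########-+###+-+###-+
276 .-...-...-..-.---.-#++++++++++###-+#######..-####-
277 ..--....-oo.......+#++++++++++#############-+#####
278 ..---..-ooo++----++##++++++++++########+##########
279 .......-ooo+++++o-++++++-+++++++++++##############
```

Emit:
{"fn": "play_rows", "kwargs": {
  "steps": [
    {"ax": 0, "ay": 0, "tx": -0.0015, "ty": 0.0004, "tz": 0, "az": 0, "hand": 1},
    {"ax": 0, "ay": 0, "tx": -0.0015, "ty": 0.0004, "tz": 0, "az": 0, "hand": 1},
    {"ax": 0, "ay": 0, "tx": -0.001, "ty": 0.0003, "tz": 0, "az": 0, "hand": 1},
    {"ax": 0, "ay": 0, "tx": 0, "ty": 0, "tz": 0, "az": 0, "hand": 1},
    {"ax": 0, "ay": 0, "tx": 0, "ty": 0, "tz": 0, "az": 0, "hand": 1}
  ]
}}

```text
t: 9.55
eef_pos: [494.8, -26.6, 179.3]
tool_rot: [-3.142, 0.0, -2.005]
wrist_force: [-1.1, -0.0, -1.3]
gripper_width: 17.4
grasp_force: 68.3
```

Emit:
{"fn": "play_rows", "kwargs": {
  "steps": [
    {"ax": 0, "ay": 0, "tx": -0.001, "ty": 0.0003, "tz": 0, "az": 0, "hand": 1},
    {"ax": 0, "ay": 0, "tx": 0, "ty": 0, "tz": 0, "az": 0, "hand": 1}
  ]
}}

```text
t: 9.75
eef_pos: [493.8, -26.2, 179.3]
tool_rot: [-3.142, -0.0, -2.005]
wrist_force: [-0.5, -0.6, -1.5]
gripper_width: 16.9
grasp_force: 68.3
```

Emit:
{"fn": "play_rows", "kwargs": {
  "steps": [
    {"ax": 0, "ay": 0, "tx": -0.001, "ty": 0.0003, "tz": 0, "az": 0, "hand": 1},
    {"ax": 0, "ay": 0, "tx": 0, "ty": 0, "tz": 0, "az": 0, "hand": 1}
  ]
}}

```text
t: 9.95
eef_pos: [492.9, -26.0, 179.4]
tool_rot: [-3.141, -0.0, -2.005]
wrist_force: [0.3, 0.0, -0.9]
gripper_width: 17.1
grasp_force: 68.3
```

Emit:
{"fn": "play_rows", "kwargs": {
  "steps": [
    {"ax": 0, "ay": 0, "tx": -0.001, "ty": 0.0003, "tz": 0, "az": 0, "hand": 1},
    {"ax": 0, "ay": 0, "tx": -0.001, "ty": 0.0003, "tz": 0, "az": 0, "hand": 1},
    {"ax": 0, "ay": 0, "tx": 0, "ty": 0, "tz": 0, "az": 0, "hand": 1}
  ]
}}

```text
t: 10.25
eef_pos: [491.2, -25.7, 179.6]
tool_rot: [-3.14, -0.0, -2.004]
wrist_force: [1.2, -1.6, -0.4]
gripper_width: 17.4
grasp_force: 68.3
```

```bash
python3 - <<'E'
from sd import *
F=[]
o=st();c=cap('side');f=o['eef_pos']-[0,0,116.6];print(np.array(proj(c,f)).round(1))
ascii_(c,312,250,40,24)
for i in range(4):
    cap('side');F.append(telemetry.get_obs()['wrist_force'])
print(np.mean(F,0))
E
```

```text
t 10.25 eef [491.2 -25.7 179.6] r 30.2 lat 0.1 oz 63.0 F [ 1.2 -1.6 -0.4] T [-0.47 -0.38  0.  ] w 17.4 yaw [-179.9   -0.  -114.8]
[324.8 267.5]
250 .............-++-.......-...............
251 .............-++-......-------..........
252 .............-++..-++############--.....
253 ....--.......-+++###################+-..
254 .............-++#######################-
255 ...---.......-++########################
256 .........-.-++++#####+++--++++++########
257 ...........-+++####+-++-------++++++####
258 ...........-++++#+-++++o#ooooooo-++++###
259 ...-.......-+++-+-+++++ooo----ooooo-+-+#
260 ...---......-+++++++++++oo++++++-oooo-++
261 ............-++-+++++++++-+++++++++ooo--
262 ............-++-oooo++++++++++++++++-ooo
263 .-.........--++oooooo++++++++++++++++--o
264 ........-.---+o#o-+--++++++++++++++++++-
265 .......-++++++---++++++++++++++++++++++-
266 .......-++++++o+++++++++++++++++++++++++
267 .......-+++++-o-++++++++++++++++++++++++
268 .......-++++++o+###+++++++++++++++++++++
269 ....-+++++++++---+++++++++++++++++++++++
270 -----+++++++++++++++++++++++++++++++++++
271 ---..--+++++++++++++-+++++++++++++++++++
272 +##+..-#+-++++++++-+##+##+##---++++++++-
273 +##+..-++++++++++#####-+#++#####-+++++++
[ 1.71721512 -1.97963088 -1.14707125]
```

Contact is felt at about 2.6 N and the wire is against the shank. Continuing inwards gently.

Emit:
{"fn": "play_rows", "kwargs": {
  "steps": [
    {"ax": 0, "ay": 0, "tx": -0.001, "ty": 0.0003, "tz": 0, "az": 0, "hand": 1},
    {"ax": 0, "ay": 0, "tx": -0.001, "ty": 0.0003, "tz": 0, "az": 0, "hand": 1},
    {"ax": 0, "ay": 0, "tx": 0, "ty": 0, "tz": 0, "az": 0, "hand": 1}
  ]
}}

```text
t: 10.8
eef_pos: [488.9, -24.8, 179.4]
tool_rot: [-3.141, 0.0, -2.005]
wrist_force: [2.5, -1.6, -0.6]
gripper_width: 17.3
grasp_force: 68.3
```

```bash
python3 - <<'E'
from sd import *
o=st();c=cap('side')
ascii_(c,314,250,30,22);st()
E
```

```text
t 10.8 eef [488.9 -24.8 179.4] r 27.8 lat 0.4 oz 62.8 F [ 2.5 -1.6 -0.6] T [-0.48 -0.61  0.01] w 17.3 yaw [-180.     0.  -114.9]
250 ............-++-......-.......
251 ............-++-.....-------..
252 ...........--++.-++###########
253 ..--........-++###############
254 ............+++###############
255 .---......-+#++###############
256 .......-.-##+++####+++---+++++
257 .........-+++++##+-++++++--+++
258 .........-+++++#-++++oooooooo-
259 .-.......-++++-++++++oo-----oo
260 .---......--+++++++++oo++++++-
261 ..........-+++-+++++++++++++++
262 ..........-+++-oooo+++++++++++
263 .........--+++oooooo++++++++++
264 ......--.--+++oo-+-o++++++++++
265 .....-+++++++oo-++++++++++++++
266 .....-+++++++--+++++++++++++++
267 .....-+++++++--+++++++++++++++
268 .....-++++++-o+##+++++++++++++
269 ..-+++++++++-o+++#++++++++++++
270 .--+++++++++-o++++++++++++++++
271 -..--++++++++--+++++++++++++++
t 10.85 eef [489.  -24.8 179.4] r 27.8 lat 0.5 oz 62.8 F [ 1.9 -1.6 -1.2] T [-0.52 -0.62 -0.  ] w 17.5 yaw [-180.     0.  -114.9]
```

Emit:
{"fn": "play_rows", "kwargs": {
  "steps": [
    {"ax": 0, "ay": 0, "tx": -0.001, "ty": 0.0003, "tz": 0, "az": 0, "hand": 1},
    {"ax": 0, "ay": 0, "tx": -0.001, "ty": 0.0003, "tz": 0, "az": 0, "hand": 1},
    {"ax": 0, "ay": 0, "tx": 0, "ty": 0, "tz": 0.001, "az": 0, "hand": 1},
    {"ax": 0, "ay": 0, "tx": 0, "ty": 0, "tz": 0.001, "az": 0, "hand": 1},
    {"ax": 0, "ay": 0, "tx": 0, "ty": 0, "tz": 0.001, "az": 0, "hand": 1},
    {"ax": 0, "ay": 0, "tx": 0, "ty": 0, "tz": 0, "az": 0, "hand": 1}
  ]
}}

```text
t: 11.45
eef_pos: [487.1, -24.3, 182.7]
tool_rot: [-3.141, 0.0, -2.005]
wrist_force: [2.4, -2.1, -0.4]
gripper_width: 17.3
grasp_force: 68.4
```

Emit:
{"fn": "play_rows", "kwargs": {
  "steps": [
    {"ax": 0, "ay": 0, "tx": 0, "ty": 0, "tz": 0.001, "az": 0, "hand": 1},
    {"ax": 0, "ay": 0, "tx": 0, "ty": 0, "tz": 0.001, "az": 0, "hand": 1},
    {"ax": 0, "ay": 0, "tx": 0, "ty": 0, "tz": 0, "az": 0, "hand": 1}
  ]
}}

```text
t: 11.75
eef_pos: [487.0, -24.2, 184.5]
tool_rot: [-3.141, 0.0, -2.005]
wrist_force: [3.9, -2.9, -1.4]
gripper_width: 17.3
grasp_force: 68.4
```

```bash
python3 - <<'E'
from sd import *
o=st()
E
```

```text
t 11.75 eef [487.  -24.2 184.5] r 25.7 lat 0.5 oz 67.9 F [ 3.9 -2.9 -1.4] T [-0.99 -0.9   0.01] w 17.3 yaw [-180.     0.  -114.9]
```

Emit:
{"fn": "play_rows", "kwargs": {
  "steps": [
    {"ax": 0, "ay": 0, "tx": -0.0003, "ty": 0.0001, "tz": 0.001, "az": 0, "hand": 1},
    {"ax": 0, "ay": 0, "tx": -0.0002, "ty": 0, "tz": 0.001, "az": 0, "hand": 1},
    {"ax": 0, "ay": 0, "tx": -0.0003, "ty": 0.0001, "tz": 0.001, "az": 0, "hand": 1},
    {"ax": 0, "ay": 0, "tx": 0, "ty": 0, "tz": 0, "az": 0, "hand": 1}
  ]
}}

```text
t: 12.15
eef_pos: [486.1, -23.9, 187.5]
tool_rot: [-3.141, 0.0, -2.005]
wrist_force: [3.4, -2.6, -1.2]
gripper_width: 17.2
grasp_force: 68.3
```

Emit:
{"fn": "play_rows", "kwargs": {
  "steps": [
    {"ax": 0, "ay": 0, "tx": -0.0003, "ty": 0.0001, "tz": 0.001, "az": 0, "hand": 1},
    {"ax": 0, "ay": 0, "tx": -0.0002, "ty": 0, "tz": 0.001, "az": 0, "hand": 1},
    {"ax": 0, "ay": 0, "tx": -0.0003, "ty": 0.0001, "tz": 0.001, "az": 0, "hand": 1},
    {"ax": 0, "ay": 0, "tx": 0, "ty": 0, "tz": 0, "az": 0, "hand": 1}
  ]
}}

```text
t: 12.55
eef_pos: [485.2, -23.6, 190.4]
tool_rot: [3.141, 0.0, -2.005]
wrist_force: [3.8, -2.3, -0.3]
gripper_width: 17.1
grasp_force: 68.3
```

```bash
python3 - <<'E'
from sd import *
o=st();c=cap('side')
ascii_(c,314,246,36,26)
E
```

```text
t 12.55 eef [485.2 -23.6 190.4] r 23.9 lat 0.6 oz 73.8 F [ 3.8 -2.3 -0.3] T [-0.73 -0.93 -0.01] w 17.1 yaw [ 180.     0.  -114.9]
246 -..............-++..................
247 ...............-++..................
248 ...............-++..................
249 ...............-++....-.............
250 ..............-++-....-.............
251 ..............-++-...-------........
252 ..........---.-++++############--...
253 ..--........-.-++#################+-
254 ............+#+++###################
255 .---......-###+++#####oooo##########
256 .......-.-####+++##++oooooooooo#####
257 ..........++##++++--+oo-++----ooo+##
258 .........-++-++++++oooo+++++++--ooo#
259 --.......-++++++-+oooo-+++++++++--oo
260 .--.......-++-+++ooo-oo+++++++++++-o
261 ..........-+++++oo-++oo++++++++++++-
262 ..........-+++++oo+++++++++++++++++-
263 .........--++++-o-++++++++++++++++++
264 ......++---++++o--++++++++++++++++++
265 ....-+++++++++-o+###++++++++++++++++
266 .....+++++++++oo-+++++++++++++++++++
267 .....+++++++++oo++++++++++++++++++++
268 .....-++++++++o+++++++++++++++++++++
269 .--+#+++++++++oo++++++++++++++++++++
270 .-+++++++++++++o++++++++++++++++++++
271 -..-+++++++++++o++++++++++++++++++++
```

The ring's ends are rising in the view with low force. Peeling on.

Emit:
{"fn": "play_rows", "kwargs": {
  "steps": [
    {"ax": 0, "ay": 0, "tx": -0.0004, "ty": 0.0001, "tz": 0.0015, "az": 0, "hand": 1},
    {"ax": 0, "ay": 0, "tx": -0.0004, "ty": 0.0001, "tz": 0.0015, "az": 0, "hand": 1},
    {"ax": 0, "ay": 0, "tx": -0.0004, "ty": 0.0001, "tz": 0.0015, "az": 0, "hand": 1},
    {"ax": 0, "ay": 0, "tx": -0.0003, "ty": 0.0001, "tz": 0.0015, "az": 0, "hand": 1},
    {"ax": 0, "ay": 0, "tx": 0, "ty": 0, "tz": 0, "az": 0, "hand": 1}
  ]
}}

```text
t: 13.1
eef_pos: [483.8, -23.3, 196.7]
tool_rot: [-3.141, 0.0, -2.005]
wrist_force: [3.7, -2.4, -0.6]
gripper_width: 17.4
grasp_force: 68.5
```

Emit:
{"fn": "play_rows", "kwargs": {
  "steps": [
    {"ax": 0, "ay": 0, "tx": -0.0004, "ty": 0.0001, "tz": 0.0015, "az": 0, "hand": 1},
    {"ax": 0, "ay": 0, "tx": -0.0004, "ty": 0.0001, "tz": 0.0015, "az": 0, "hand": 1},
    {"ax": 0, "ay": 0, "tx": -0.0004, "ty": 0.0001, "tz": 0.0015, "az": 0, "hand": 1},
    {"ax": 0, "ay": 0, "tx": -0.0003, "ty": 0.0001, "tz": 0.0015, "az": 0, "hand": 1},
    {"ax": 0, "ay": 0, "tx": 0, "ty": 0, "tz": 0, "az": 0, "hand": 1}
  ]
}}

```text
t: 13.6
eef_pos: [482.1, -22.7, 202.3]
tool_rot: [3.141, 0.001, -2.005]
wrist_force: [2.7, -1.1, -1.3]
gripper_width: 17.0
grasp_force: 68.4
```

```bash
python3 - <<'E'
from sd import *
o=st();c=cap('side');print(np.array(proj(c,o['eef_pos']-[0,0,116.6])).round(1))
ascii_(c,312,236,46,40)
E
```

```text
t 13.6 eef [482.1 -22.7 202.3] r 20.6 lat 0.7 oz 85.7 F [ 2.7 -1.1 -1.3] T [-0.37 -0.86  0.01] w 17.0 yaw [ 180.     0.  -114.9]
[330.3 261.2]
236 +++++++++++-++++####+++#######################
237 ++++++++++++++++++++-+++######################
238 ++++++++++++++++++++++++++++-++++#############
239 +++++++++++++++++++++++++++++++++++++-+++#####
240 ++++++++++++++++++++++++++++++++++++++++++++++
241 -+++++++++++++++++++++++++++++++++++++++++++++
242 ........-+-+++++++++++++++++++++++++++++++++++
243 -...............----++++++++##++++++++++++++++
244 ......--...........-++...--+++++++++##++++++++
245 ......-............-++...........---+++++++++#
246 .--................-++...................-++++
247 ...................++-........................
248 ...................++-........................
249 ..................-++-........................
250 ..................-++...-.....................
251 ..................-++..-------................
252 ............---...-++############--.........--
253 ....--........-.+++++###oooooo######+-........
254 ..............+###+++###oo++ooooo##
[... 382 characters left out ...]
...-+++++-o-+++++++++++++++++++oo+###
263 .-..........-+++++oo+++-+++++++++++++++-oo####
264 .......-#----+++++o+++++++++++++++++++++-oo+##
265 ......-######+++++o+++++++++++++++++++++--o###
266 ......-###--++++++o+++++++++++++++++++++++o###
267 ......-++++++++++-o+++++++++++++++++++++--oo+#
268 .......+++++++++++o+++++++++++++++++++++--oo+#
269 ...-###+++++++-+++oo++++++++++++++++++++--oo+#
270 -.-+##++++++++++++oo+++++++++++++++++++++-oo##
271 ---...++++++++++++oo+++--+-+--+++++++++---o###
272 +##+..-#+++++++++++oo+#########-+++++++---o###
273 +##+..-++++++++++##+o####++#####-+++++++--+###
274 -+--..-+++++++++++##oo##...+#-+###++++++-+####
275 ....-.-++++++++++++#-oo+-.+###...++#+++++#####
```

Emit:
{"fn": "play_rows", "kwargs": {
  "steps": [
    {"ax": 0, "ay": 0, "tx": -0.0005, "ty": 0.0001, "tz": 0.002, "az": 0, "hand": 1},
    {"ax": 0, "ay": 0, "tx": -0.0005, "ty": 0.0002, "tz": 0.002, "az": 0, "hand": 1},
    {"ax": 0, "ay": 0, "tx": -0.0005, "ty": 0.0001, "tz": 0.002, "az": 0, "hand": 1},
    {"ax": 0, "ay": 0, "tx": -0.0005, "ty": 0.0001, "tz": 0.002, "az": 0, "hand": 1},
    {"ax": 0, "ay": 0, "tx": 0, "ty": 0, "tz": 0, "az": 0, "hand": 1}
  ]
}}

```text
t: 14.15
eef_pos: [479.7, -22.2, 210.3]
tool_rot: [3.14, -0.0, -2.005]
wrist_force: [0.5, -0.3, -1.3]
gripper_width: 17.3
grasp_force: 68.6
```

Emit:
{"fn": "play_rows", "kwargs": {
  "steps": [
    {"ax": 0, "ay": 0, "tx": -0.0005, "ty": 0.0001, "tz": 0.002, "az": 0, "hand": 1},
    {"ax": 0, "ay": 0, "tx": -0.0005, "ty": 0.0002, "tz": 0.002, "az": 0, "hand": 1},
    {"ax": 0, "ay": 0, "tx": -0.0005, "ty": 0.0001, "tz": 0.002, "az": 0, "hand": 1},
    {"ax": 0, "ay": 0, "tx": -0.0005, "ty": 0.0001, "tz": 0.002, "az": 0, "hand": 1},
    {"ax": 0, "ay": 0, "tx": 0, "ty": 0, "tz": 0, "az": 0, "hand": 1}
  ]
}}

```text
t: 14.65
eef_pos: [478.4, -22.0, 218.8]
tool_rot: [-3.141, 0.0, -2.005]
wrist_force: [-0.4, -0.6, -1.2]
gripper_width: 17.5
grasp_force: 68.6
```

Emit:
{"fn": "play_rows", "kwargs": {
  "steps": [
    {"ax": 0, "ay": 0, "tx": -0.0005, "ty": 0.0001, "tz": 0.002, "az": 0, "hand": 1},
    {"ax": 0, "ay": 0, "tx": -0.0005, "ty": 0.0002, "tz": 0.002, "az": 0, "hand": 1},
    {"ax": 0, "ay": 0, "tx": -0.0005, "ty": 0.0001, "tz": 0.002, "az": 0, "hand": 1},
    {"ax": 0, "ay": 0, "tx": -0.0005, "ty": 0.0001, "tz": 0.002, "az": 0, "hand": 1},
    {"ax": 0, "ay": 0, "tx": 0, "ty": 0, "tz": 0, "az": 0, "hand": 1}
  ]
}}

```text
t: 15.15
eef_pos: [476.4, -21.5, 226.8]
tool_rot: [-3.141, 0.0, -2.005]
wrist_force: [0.4, -0.4, -0.4]
gripper_width: 17.5
grasp_force: 68.5
```

```bash
python3 - <<'E'
from sd import *
o=st();c=cap('side');print(np.array(proj(c,o['eef_pos']-[0,0,116.6])).round(1))
ascii_(c,312,236,46,40)
E
```

```text
t 15.15 eef [476.4 -21.5 226.8] r 14.8 lat 0.4 oz 110.2 F [ 0.4 -0.4 -0.4] T [-0.01  0.03 -0.08] w 17.5 yaw [-180.     0.  -114.9]
[334.5 253. ]
236 +++++++++++--+++########-+####################
237 +++++++++++++++++++--+++++####################
238 +++++++++++++++++++++++-+++++++++#############
239 +++++++++++++++++++++++-++++++++++++-++++#####
240 ++++++++++++++++++++++++++++++++++++++++++++-+
241 -+++++++++++++++++++++++++++++++++++++++++++++
242 ........-+++++++++++++++++++++++++++++++++++++
243 -...............--++++++++++##++++++++++++++++
244 .....---..............-++--+++++++++##++++++++
245 ......-................++........---+++++++++#
246 ---...................-++................-++++
247 ......................-++.....................
248 ......................-++.....................
249 ......................-+-.........-o-.........
250 ......................++--o-......oooo-.......
251 ......................++-ooo--...-oo-ooo......
252 .............--...-++++-ooo+#####+o...oo..-.--
253 ....--........-.+#####-oo+##########+--o-.....
254 ..............+#######-o#+++#####
[... 384 characters left out ...]
...-+++-o+++++++++++++++++++++oo-####
263 .-..........-++++o++++++++++++++++++++-o+++###
264 .......-+----+++-o+++++++++++++++++++--o++-+##
265 ......-#######++oo++++++++++++++++++++oo++++##
266 ......-#######++o++++++++++++++++++++oo+---+##
267 ......-#######++o#++++++++++++++++++-oo+---+##
268 .......+######+-o+++++++++++++++++++oo-+---+##
269 ...-##########+-o++++++++++++++++++oo+++---+##
270 ++++####+#++++-+o+++++++++++++++++ooo-+++--+##
271 .--+-+###+++++--oo++--+--+-+-+++++oo-++++--+##
272 +##+++###+++++++oo-+###########--oo-+++---+###
273 +##+-++#+++++++++o#######++####+oo-+++++--+###
274 -+---+++++++++++++o#####+..+##o#o+-+++++++####
275 ......+#+++++++++++++####-+##oo-####-++++#####
```

Emit:
{"fn": "play_rows", "kwargs": {
  "steps": [
    {"ax": 0, "ay": 0, "tx": -0.0005, "ty": 0.0001, "tz": 0.002, "az": 0, "hand": 1},
    {"ax": 0, "ay": 0, "tx": -0.0005, "ty": 0.0001, "tz": 0.002, "az": 0, "hand": 1},
    {"ax": 0, "ay": 0, "tx": -0.0005, "ty": 0.0001, "tz": 0.002, "az": 0, "hand": 1},
    {"ax": 0, "ay": 0, "tx": -0.0005, "ty": 0.0001, "tz": 0.002, "az": 0, "hand": 1},
    {"ax": 0, "ay": 0, "tx": -0.0005, "ty": 0.0001, "tz": 0.002, "az": 0, "hand": 1},
    {"ax": 0, "ay": 0, "tx": -0.0005, "ty": 0.0001, "tz": 0.002, "az": 0, "hand": 1},
    {"ax": 0, "ay": 0, "tx": -0.0005, "ty": 0.0001, "tz": 0.002, "az": 0, "hand": 1},
    {"ax": 0, "ay": 0, "tx": -0.0005, "ty": 0.0001, "tz": 0.002, "az": 0, "hand": 1}
  ]
}}

```text
t: 16.0
eef_pos: [472.2, -20.7, 242.5]
tool_rot: [-3.142, 0.0, -2.005]
wrist_force: [-0.1, -0.0, -0.5]
gripper_width: 17.1
grasp_force: 68.5
```

```bash
python3 - <<'E'
from sd import *
o=st();c=cap('side');print(np.array(proj(c,o['eef_pos']-[0,0,116.6])).round(1))
ascii_(c,312,234,46,48)
E
```

```text
t 16.0 eef [472.2 -20.7 242.5] r 10.5 lat 0.1 oz 125.9 F [-0.1 -0.  -0.5] T [ 0.   -0.01  0.03] w 17.1 yaw [-180.     0.  -114.9]
[337.5 247.7]
234 ##########################+-+#################
235 ++++++++##################+++#################
236 +++++++++++--+++##########+++#################
237 +++++++++++++++++++-+-++##-+##################
238 +++++++++++++++++++++++++++++++++#############
239 +++++++++++++++++++++++++-++++++++++-++++#####
240 ++++++++++++++++++++++++++++++++++++++++++++++
241 -+++++++++++++++++++++++++++++++++++++++++++++
242 ........--++++++++++++++++++++++++++++++++++++
243 -...............--++++++++++#+++++o+++++++++++
244 .....---................-++++++++ooo+#++++++++
245 ......-..................++-ooo.-oo-+++++++++#
246 ---.....................-++ooo..oo.--....-++++
247 ........................-++-o+-..-.oo.........
248 .........................+oo+###...o-.........
249 .........................-o-...-..-o-.........
250 ........................-oo.......-o-.........
251 .......................--o+---....-o..........
252 ............---...-++##+o########-
[... 791 characters left out ...]
#####++++-+#+++##o+++++++++++++---+##
269 ...-##########+-+++o+++ooo-+++++++++++++---+##
270 ++++####+######++++---ooo-+++++++++++++++--+##
271 +#+--+##########+++o---o------+++++++++----+##
272 ####+-###+###++++++-+##########-+++++++---+###
273 +##++++#####++++#########++#####-+++++++--+###
274 -+-.-++###++++++++######+..+######-+++++-+####
275 ....-++####++++++++######-###-..####-++++#####
276 --.-..+###++++++++++-.+####-+-..-####-+#######
277 .....-###++++++++++++++###-+++--##############
278 +----+##++++++++++++++++++---+###############+
279 ++++o++++++--++++++++++++++++###############+-
280 ++++oo+-----++++++++++++++++++#############+-+
281 ++++ooo##--+++++++++++++++++++###########+-++-
```

The ring is free and hanging on the hook, with the toe at about (341,248) in the side view and both ends beside it. Raising clear, then carrying it to the tray with the toe turned along the tray's long side.

Emit:
{"fn": "play_rows", "kwargs": {
  "steps": [
    {"ax": 0, "ay": 0, "tx": 0, "ty": 0, "tz": 0.004, "az": 0, "hand": 1},
    {"ax": 0, "ay": 0, "tx": 0, "ty": 0, "tz": 0.007, "az": 0, "hand": 1},
    {"ax": 0, "ay": 0, "tx": 0, "ty": 0, "tz": 0.008, "az": 0, "hand": 1},
    {"ax": 0, "ay": 0, "tx": 0, "ty": 0, "tz": 0.008, "az": 0, "hand": 1},
    {"ax": 0, "ay": 0, "tx": 0, "ty": 0, "tz": 0.008, "az": -2, "hand": 1},
    {"ax": 0, "ay": 0, "tx": 0, "ty": 0, "tz": 0.008, "az": -4, "hand": 1},
    {"ax": 0, "ay": 0, "tx": 0, "ty": 0, "tz": 0.007, "az": -5, "hand": 1},
    {"ax": 0, "ay": 0, "tx": 0, "ty": -0.002, "tz": 0.006, "az": -6, "hand": 1},
    {"ax": 0, "ay": 0, "tx": 0, "ty": -0.004, "tz": 0.004, "az": -6, "hand": 1},
    {"ax": 0, "ay": 0, "tx": 0, "ty": -0.006, "tz": 0, "az": -6, "hand": 1}
  ]
}}

```text
t: 17.05
eef_pos: [472.8, -32.7, 304.1]
tool_rot: [-3.14, 0.002, -2.515]
wrist_force: [-0.0, 0.1, -0.9]
gripper_width: 17.0
grasp_force: 68.5
```

Emit:
{"fn": "play_rows", "kwargs": {
  "steps": [
    {"ax": 0, "ay": 0, "tx": 0, "ty": -0.008, "tz": 0, "az": -6, "hand": 1},
    {"ax": 0, "ay": 0, "tx": 0, "ty": -0.009, "tz": 0, "az": -6, "hand": 1},
    {"ax": 0, "ay": 0, "tx": 0, "ty": -0.01, "tz": 0, "az": -6, "hand": 1},
    {"ax": 0, "ay": 0, "tx": 0, "ty": -0.01, "tz": 0, "az": -6, "hand": 1},
    {"ax": 0, "ay": 0, "tx": 0, "ty": -0.01, "tz": 0, "az": -6, "hand": 1},
    {"ax": 0, "ay": 0, "tx": 0, "ty": -0.01, "tz": 0, "az": -6, "hand": 1},
    {"ax": 0, "ay": 0, "tx": 0, "ty": -0.01, "tz": 0, "az": -6, "hand": 1},
    {"ax": 0, "ay": 0, "tx": 0, "ty": -0.01, "tz": 0, "az": -6, "hand": 1},
    {"ax": 0, "ay": 0, "tx": 0, "ty": -0.01, "tz": 0, "az": -6, "hand": 1},
    {"ax": 0, "ay": 0, "tx": 0, "ty": -0.01, "tz": 0, "az": -6, "hand": 1}
  ]
}}

```text
t: 18.05
eef_pos: [472.4, -130.1, 303.2]
tool_rot: [3.142, 0.001, 2.721]
wrist_force: [0.7, -0.7, -1.0]
gripper_width: 17.1
grasp_force: 68.5
```

```bash
python3 - <<'E'
from sd import *
o=st();c=cap('side');f=np.array(proj(c,o['eef_pos']-[0,0,116.6]));print(f.round(1))
ascii_(c,int(f[0])-20,int(f[1])-8,40,40)
E
```

```text
t 18.05 eef [ 472.4 -130.1  303.2] r 39.1 lat -105.6 oz 186.6 F [ 0.7 -0.7 -1. ] T [-0.01 -0.    0.05] w 17.1 yaw [180.    0.  155.9]
[344.1 185.9]
177 ...................-++-.................
178 ...................-++..................
179 ...................-++..................
180 ...................+++..................
181 ..................-+++..................
182 ............-----.++++..................
183 .........-oooooooo+++-..................
184 ........oooo.----oooo--.................
185 ......-oo-........--o----..............+
186 ......-oo.......-++-o------..........--+
187 ......-o...........-o-----------.------+
188 .....-o-.............------------------+
189 ....-oo................---------------++
190 ....-o-.................--------------+-
191 ....-o-....................-----------..
192 ....-o-.....................--..........
193 ....-o-...................-ooo..........
194 ....-oo...-...............o--o-.........
195 -....oo......................oo.........
196 -....-o......................-o.........
197 .....-o-...--.................o-.--.....
198 .....-oo......................oo........
199 -.....-oo.............---.....oo........
200 .......oo.......--............-o........
201 .......-oo....................-o........
202 ####++-.ooo...................-o....-...
203 ++++++###oo##+++..............oo........
204 +++++++++-oo+++########+-.....o-........
205 ++++++++++-oo+++++++++++#####++#+-......
206 +++++++++++-ooo+++++++++++++--++########
207 +++++++++++++ooo+++++++++++--o++++++++++
208 +#++++++++++++-oooo++++++++-o+++++++++++
209 +++++++++#++++++-oo-oo-o--o+-+++++++++++
210 ####++++++++++++++#++o--o+++++++++++++++
211 #############++++++++++++++##+++++++++++
212 #####################++++++++++++++###++
213 ##############################++++++++++
214 #######################################+
215 ########################################
216 ########################################
```

Emit:
{"fn": "play_rows", "kwargs": {
  "steps": [
    {"ax": 0, "ay": 0, "tx": 0.001, "ty": -0.01, "tz": 0, "az": -6.6, "hand": 1},
    {"ax": 0, "ay": 0, "tx": 0.001, "ty": -0.01, "tz": 0, "az": -6.6, "hand": 1},
    {"ax": 0, "ay": 0, "tx": 0.001, "ty": -0.01, "tz": 0, "az": -6.6, "hand": 1},
    {"ax": 0, "ay": 0, "tx": 0.001, "ty": -0.01, "tz": 0, "az": -6.6, "hand": 1},
    {"ax": 0, "ay": 0, "tx": 0.001, "ty": -0.01, "tz": 0, "az": -6.6, "hand": 1},
    {"ax": 0, "ay": 0, "tx": 0.001, "ty": -0.01, "tz": 0, "az": -6.6, "hand": 1},
    {"ax": 0, "ay": 0, "tx": 0.001, "ty": -0.01, "tz": 0, "az": -6.6, "hand": 1},
    {"ax": 0, "ay": 0, "tx": 0.001, "ty": -0.009, "tz": 0, "az": -6.6, "hand": 1},
    {"ax": 0, "ay": 0, "tx": 0, "ty": -0.007, "tz": 0, "az": -6.6, "hand": 1},
    {"ax": 0, "ay": 0, "tx": 0, "ty": -0.004, "tz": 0, "az": -6.6, "hand": 1}
  ]
}}

```text
t: 19.1
eef_pos: [480.4, -220.0, 302.9]
tool_rot: [3.141, 0.0, 1.57]
wrist_force: [0.6, -0.8, -1.2]
gripper_width: 17.4
grasp_force: 68.6
```

Emit:
{"fn": "play_rows", "kwargs": {
  "steps": [
    {"ax": 0, "ay": 0, "tx": 0, "ty": 0, "tz": -0.004, "az": 0, "hand": 1},
    {"ax": 0, "ay": 0, "tx": 0, "ty": 0, "tz": -0.007, "az": 0, "hand": 1},
    {"ax": 0, "ay": 0, "tx": 0, "ty": 0, "tz": -0.009, "az": 0, "hand": 1},
    {"ax": 0, "ay": 0, "tx": 0, "ty": 0, "tz": -0.01, "az": 0, "hand": 1},
    {"ax": 0, "ay": 0, "tx": 0, "ty": 0, "tz": -0.01, "az": 0, "hand": 1},
    {"ax": 0, "ay": 0, "tx": 0, "ty": 0, "tz": -0.01, "az": 0, "hand": 1},
    {"ax": 0, "ay": 0, "tx": 0, "ty": 0, "tz": -0.01, "az": 0, "hand": 1},
    {"ax": 0, "ay": 0, "tx": 0, "ty": 0, "tz": -0.008, "az": 0, "hand": 1},
    {"ax": 0, "ay": 0, "tx": 0, "ty": 0, "tz": -0.006, "az": 0, "hand": 1},
    {"ax": 0, "ay": 0, "tx": 0, "ty": 0, "tz": 0, "az": 0, "hand": 1}
  ]
}}

```text
t: 20.1
eef_pos: [479.8, -219.4, 227.1]
tool_rot: [-3.14, -0.001, 1.573]
wrist_force: [0.2, -0.2, -1.0]
gripper_width: 17.0
grasp_force: 68.6
```

```bash
python3 - <<'E'
from sd import *
o=st();c=cap('side');f=np.array(proj(c,o['eef_pos']-[0,0,116.6]));print(f.round(1))
ascii_(c,int(f[0])-25,int(f[1])-6,50,36)
E
```

```text
t 20.1 eef [ 479.8 -219.4  227.1] r 69.3 lat -190.0 oz 110.5 F [ 0.2 -0.2 -1. ] T [ 0.04 -0.05  0.01] w 17.0 yaw [-1.799e+02 -1.000e-01  9.010e+01]
[339.1 188.8]
182 +........................-+-+---..................
183 -.......................--+-----..................
184 .......................-o++-+---..................
185 .....................-.oo++.--+----.............-+
186 ....................+##-o++..+-.-----..........--+
187 ......................-o+++...-------------------+
188 .....-.................o-++....------------------+
189 ...............-......-o--.......---------------++
190 ........................--........--------------+-
191 ......-................-o-...........-----------..
192 .......................-o.........................
193 ..--.......-...........-o.........................
194 ....................-..-o.........................
195 .........--.........-o.--.........................
196 ........--..........-o-o-.........................
197 ....................oo-o...................--.....
198 ...................-o--o.................-........
199
[... 341 characters left out ...]
+++++++++o-o++++++++++++#######++-......
206 +++++++++++++++++++ooo-++++++++++++++++++++#######
207 ++#++++++++++++++++o-+++++++++++++++++++++++++++++
208 +++++++++++#+++++++--+++++++++++++++++++++++++++++
209 #####+++++++++++++---+++++++++++++++++++++++++++++
210 ##############+++++-++++++++##++++++++++++++++++++
211 #######################+++-----++++-+##+++++++++++
212 ###############################---++-----++-+###++
213 ########################################--+------+
214 #################################################-
215 ##################################################
216 ##################################################
217 ##################################################
```

Emit:
{"fn": "play_rows", "kwargs": {
  "steps": [
    {"ax": 0, "ay": 0, "tx": 0, "ty": 0, "tz": -0.008, "az": 0, "hand": 1},
    {"ax": 0, "ay": 0, "tx": 0, "ty": 0, "tz": -0.008, "az": 0, "hand": 1},
    {"ax": 0, "ay": 0, "tx": 0, "ty": 0, "tz": -0.008, "az": 0, "hand": 1},
    {"ax": 0, "ay": 0, "tx": 0, "ty": 0, "tz": -0.008, "az": 0, "hand": 1},
    {"ax": 0, "ay": 0, "tx": 0, "ty": 0, "tz": -0.008, "az": 0, "hand": 1},
    {"ax": 0, "ay": 0, "tx": 0, "ty": 0, "tz": -0.006, "az": 0, "hand": 1},
    {"ax": 0, "ay": 0, "tx": 0, "ty": 0, "tz": -0.004, "az": 0, "hand": 1},
    {"ax": 0, "ay": 0, "tx": 0, "ty": 0, "tz": -0.003, "az": 0, "hand": 1},
    {"ax": 0, "ay": 0, "tx": 0, "ty": 0, "tz": 0, "az": 0, "hand": 1},
    {"ax": 0, "ay": 0, "tx": 0, "ty": 0, "tz": 0, "az": 0, "hand": 1}
  ]
}}

```text
t: 21.15
eef_pos: [480.4, -219.7, 175.6]
tool_rot: [3.141, 0.0, 1.573]
wrist_force: [-0.1, -0.1, -0.6]
gripper_width: 17.0
grasp_force: 68.6
```

Emit:
{"fn": "play_rows", "kwargs": {
  "steps": [
    {"ax": 0, "ay": 0, "tx": 0, "ty": 0, "tz": -0.003, "az": 0, "hand": 1},
    {"ax": 0, "ay": 0, "tx": 0, "ty": 0, "tz": -0.003, "az": 0, "hand": 1},
    {"ax": 0, "ay": 0, "tx": 0, "ty": 0, "tz": -0.003, "az": 0, "hand": 1},
    {"ax": 0, "ay": 0, "tx": 0, "ty": 0, "tz": -0.003, "az": 0, "hand": 1},
    {"ax": 0, "ay": 0, "tx": 0, "ty": 0, "tz": -0.003, "az": 0, "hand": 1},
    {"ax": 0, "ay": 0, "tx": 0, "ty": 0, "tz": -0.002, "az": 0, "hand": 1},
    {"ax": 0, "ay": 0, "tx": 0, "ty": 0, "tz": 0, "az": 0, "hand": 1},
    {"ax": 0, "ay": 0, "tx": 0, "ty": 0, "tz": 0, "az": 0, "hand": 1},
    {"ax": 0, "ay": 0, "tx": 0, "ty": 0, "tz": 0, "az": 0, "hand": 1},
    {"ax": 0, "ay": 0, "tx": 0, "ty": 0, "tz": 0, "az": 0, "hand": 1}
  ]
}}

```text
t: 22.15
eef_pos: [480.4, -219.7, 158.6]
tool_rot: [3.141, 0.0, 1.573]
wrist_force: [-1.1, 0.2, -1.1]
gripper_width: 16.8
grasp_force: 68.6
```

```bash
python3 - <<'E'
from sd import *
o=st();c=cap('side');f=np.array(proj(c,o['eef_pos']-[0,0,116.6]));print(f.round(1))
ascii_(c,296,196,76,50)
E
```

```text
t 22.15 eef [ 480.4 -219.7  158.6] r 70.0 lat -190.1 oz 42.0 F [-1.1  0.2 -1.1] T [-0.02  0.04  0.01] w 16.8 yaw [180.    0.   90.1]
[335.9 212.3]
196 ..........................--.............-+-................................
197 .......................................--++-.................--.............
198 .........................................-+................-................
199 ..--.....................-..-...........-++.......---.......................
200 .........######++.......................-++.--..............................
201 .........+#+++++#######++-..............-++.....................-...........
202 ........+#+++++++++++++++#######+++.....+++.................................
203 ....-...+#++++++++++++++++++++++++#####+++++................................
204 ....--..+#-++++++++++++++++++++++++++++o+++#######++-.......................
205 ........##-+++++++++++++++++++++++++++---+++++++++++#######++-..............
206 ........+####+++++++++++++++++++++++++oo+++++++++++++++++++++#######+-....-.
207 .-.....-##-+++++++++#+++++++++++++++++o-++++++++++++++++++
[... 2396 characters left out ...]
++++++++++++++++++##########################++#..-..
238 ..-+++++++++++++++++++++++++++++++++++++++++++++++##################-+#.....
239 ...+++++++++++++++++++++++++++++++++++++++++++++++++++++++##########-+#.....
240 ........-++++++++++++++++++++++++++++++++++++++++++++++++++++++++######.....
241 ................-++++++++++++++++++++++++++++++++++++++++++++++++++++--.....
242 ........................-+++++++++++++++++++++++++++++++++++++++++++++-.....
243 ................................--++++++++++++++++++++++++++++++++++++......
244 .........................................-++++++++++++++++++++++++++++......
245 .................................................-+++++++++++#++++++++......
```

The ring stands on edge, leaning by the shank. Lowering a little more.

Emit:
{"fn": "play_rows", "kwargs": {
  "steps": [
    {"ax": 0, "ay": 0, "tx": 0, "ty": 0, "tz": -0.002, "az": 0, "hand": 1},
    {"ax": 0, "ay": 0, "tx": 0, "ty": 0, "tz": -0.002, "az": 0, "hand": 1},
    {"ax": 0, "ay": 0, "tx": 0, "ty": 0, "tz": 0, "az": 0, "hand": 1},
    {"ax": 0, "ay": 0, "tx": 0, "ty": 0, "tz": 0, "az": 0, "hand": 1},
    {"ax": 0, "ay": 0, "tx": 0, "ty": 0, "tz": 0, "az": 0, "hand": 1}
  ]
}}

```text
t: 22.7
eef_pos: [480.3, -219.7, 154.3]
tool_rot: [-3.142, 0.0, 1.573]
wrist_force: [-0.9, -0.2, -1.6]
gripper_width: 17.0
grasp_force: 68.6
```

```bash
python3 - <<'E'
from sd import *
o=st();c=cap('side');f=np.array(proj(c,o['eef_pos']-[0,0,116.6]));print(f.round(1))
ascii_(c,305,196,58,42)
E
```

```text
t 22.7 eef [ 480.3 -219.7  154.3] r 69.9 lat -190.1 oz 37.7 F [-0.9 -0.2 -1.6] T [-0.03  0.01 -0.06] w 17.0 yaw [-180.     0.    90.1]
[335.7 213.7]
196 .................---............-+-.......................
197 ........-.....................---+-.................--....
198 ................................-+-...............-.......
199 ...................-...........-++.......---..............
200 ######++.......................-++..-.....................
201 +#+++++#######++-..............-++.....................-..
202 #+++++++++++++++#######+++.....-++........................
203 #++++++++++++++++++++++++######o+++................-......
204 #-++++++++++++++++++++++++++++o-++#######++-..............
205 #-+++++++++++++++++++++++++++---+++++++++++#######++-.....
206 ####+++++++++++++++++++++++++-o+++++++++++++++++++++######
207 #-+++++++++#+++++++++++++++++-o+++++++++++++++++++++++++++
208 +#####++++++++++++++#++++++++--+++++++++++++++++++++++++++
209 +#############+++++++++++++##+-+++++++++++++++++++++++++++
210 +######################++++++++++++-+##+++++++++++++++++++
211 ##
[... 994 characters left out ...]
#######
227 #########################--+##############################
228 ########################+#-+-+############################
229 #######################+++++++############################
230 ####################+++++++++-+###########################
231 ###################++++++++++++-+#########################
232 ##################+++++++-++++++-+########################
233 +#################+++++++++++++++-+#######################
234 ++++++++##########++++++++++++++++########################
235 +++++++++++++++++###++++++++++++++########################
236 ++++++++++++++++++++++++#####+++++########################
237 +++++++++++++++++++++++++++++++++#########################
```

Emit:
{"fn": "play_rows", "kwargs": {
  "steps": [
    {"ax": 0, "ay": 0, "tx": 0.002, "ty": 0, "tz": 0, "az": 0, "hand": 1},
    {"ax": 0, "ay": 0, "tx": 0.002, "ty": 0, "tz": 0, "az": 0, "hand": 1},
    {"ax": 0, "ay": 0, "tx": 0.002, "ty": 0, "tz": 0, "az": 0, "hand": 1},
    {"ax": 0, "ay": 0, "tx": 0.002, "ty": 0, "tz": 0, "az": 0, "hand": 1},
    {"ax": 0, "ay": 0, "tx": 0.001, "ty": 0, "tz": 0, "az": 0, "hand": 1},
    {"ax": 0, "ay": 0, "tx": 0, "ty": 0, "tz": 0, "az": 0, "hand": 1},
    {"ax": 0, "ay": 0, "tx": 0, "ty": 0, "tz": 0, "az": 0, "hand": 1},
    {"ax": 0, "ay": 0, "tx": 0, "ty": 0, "tz": 0, "az": 0, "hand": 1}
  ]
}}

```text
t: 23.55
eef_pos: [489.2, -219.6, 154.3]
tool_rot: [-3.141, -0.0, 1.573]
wrist_force: [-0.2, 0.5, -1.8]
gripper_width: 17.2
grasp_force: 68.6
```

```bash
python3 - <<'E'
from sd import *
o=st();c=cap('side');f=np.array(proj(c,o['eef_pos']-[0,0,116.6]));print(f.round(1))
ascii_(c,296,196,76,42)
E
```

```text
t 23.55 eef [ 489.2 -219.6  154.3] r 78.5 lat -187.7 oz 37.7 F [-0.2  0.5 -1.8] T [-0.    0.03 -0.02] w 17.2 yaw [-180.    -0.    90.1]
[331.9 213.3]
196 ..........................--.........-+-....................................
197 .....................................-+-.....................--.............
198 ....................................-++-...................-................
199 ...-.....................-..-.......-++...........---.......................
200 .........#####+++...................-++.....--..............................
201 .........+#+++++#######++-..........-++.....................................
202 ........+#+++++++++++++++#######+++..++.........................-...........
203 ....-...+#++++++++++++++++++++++++###+###++-................-...........-...
204 ....--..+#-++++++++++++++++++++++++++++++++#######++-.......................
205 ........##-+++++++++++++++++++++++++++++++++++++++++#######++-..............
206 ........+####++++++++++++++++++++++++++++++++++++++++++++++++#######+-....-.
207 .......-##-+++++++++#++++++++++++++++++++++++++++++++++
[... 1751 characters left out ...]
#ooooo+++++##################################+#.....
230 ...-++#############-----o---++++++--+################################+#.....
231 ...-++##################+++++++++++---+##############################+#.....
232 ...-#+#################++++++++++++++-+##############################+#.....
233 ..--++++++#############+++++++++++++++-+#############################+#.....
234 ...-++++++++++++++###++++++++++++++++++##############################+#.....
235 ...-+++++++++++++++++++++####+++++++++++############################++#.....
236 ...-+++++++++++++++++++++++++++++#####+++###########################++#.....
237 -..-++++++++++++++++++++++++++++++++++++++#####+####################++#.....
```

The ring lies flat in the tray, copper pixels spanning (306–330, 214–230). Lifting away and returning the pick to the stand by the pose recorded at the grasp.

Emit:
{"fn": "play_rows", "kwargs": {
  "steps": [
    {"ax": 0, "ay": 0, "tx": 0, "ty": 0, "tz": 0.015, "az": 0, "hand": 1},
    {"ax": 0, "ay": 0, "tx": 0, "ty": 0, "tz": 0.03, "az": 0, "hand": 1},
    {"ax": 0, "ay": 0, "tx": 0, "ty": 0, "tz": 0.03, "az": 0, "hand": 1},
    {"ax": 0, "ay": 0, "tx": 0, "ty": 0, "tz": 0.03, "az": 0, "hand": 1},
    {"ax": 0, "ay": 0, "tx": 0, "ty": 0, "tz": 0.029, "az": 0, "hand": 1},
    {"ax": 0, "ay": 0, "tx": -0.009, "ty": -0.03, "tz": 0, "az": 1, "hand": 1},
    {"ax": 0, "ay": 0, "tx": -0.012, "ty": -0.038, "tz": 0, "az": 2, "hand": 1},
    {"ax": 0, "ay": 0, "tx": -0.012, "ty": -0.038, "tz": 0, "az": 1.7, "hand": 1},
    {"ax": 0, "ay": 0, "tx": -0.012, "ty": -0.038, "tz": 0, "az": 1, "hand": 1},
    {"ax": 0, "ay": 0, "tx": -0.0055, "ty": -0.018, "tz": 0, "az": 0, "hand": 1}
  ]
}}

```text
t: 24.6
eef_pos: [437.7, -384.2, 289.6]
tool_rot: [3.141, 0.002, 1.67]
wrist_force: [-0.2, -0.6, -0.7]
gripper_width: 17.4
grasp_force: 68.6
```

Emit:
{"fn": "play_rows", "kwargs": {
  "steps": [
    {"ax": 0, "ay": 0, "tx": 0, "ty": 0, "tz": 0, "az": 0, "hand": 1},
    {"ax": 0, "ay": 0, "tx": 0, "ty": 0, "tz": 0, "az": 0, "hand": 1},
    {"ax": 0, "ay": 0, "tx": 0, "ty": 0, "tz": 0, "az": 0, "hand": 1}
  ]
}}

```text
t: 24.9
eef_pos: [439.3, -380.5, 288.6]
tool_rot: [3.141, -0.0, 1.674]
wrist_force: [-0.3, 0.5, -0.4]
gripper_width: 17.6
grasp_force: 68.6
```

```bash
python3 - <<'E'
from sd import *
o=st();c=cap('side');f=np.array(proj(c,o['eef_pos']-[0,0,116.6]));print(f.round(1))
ascii_(c,345,int(f[1])-14,40,36)
E
```

```text
t 24.9 eef [ 439.3 -380.5  288.6] r 71.9 lat -356.1 oz 172.0 F [-0.3  0.5 -0.4] T [-0.01 -0.   -0.01] w 17.6 yaw [180.   -0.   95.9]
[362.9 129.1]
115 ....................++#...............-+
116 ..........-+++.....-++#...............-+
117 ...........++-.....-+##...............-+
118 ...................++##...............-+
119 ...................+++#...............-+
120 ...................+++#...............-+
121 ...................+--#...............-+
122 ..........+++-....-+-+#.............-.-+
123 ..........-++-....-+.+#............----+
124 ..................++-##...............-+
125 ..................++-##...............-+
126 .............-+...++-##...............-+
127 ..............+##.+--##.................
128 .........--+-...+++--##.................
129 .........-+++.....-.-##.................
130 ....................+#+................-
131 ....................+#+................-
132 ....................+#+................-
133 ....................+#+................-
134 ....................+#+...............-+
135 .........++++.......+#+...............-+
136 .........-++-.......+#+...............-+
137 ....................+#+...............-+
138 ....................+#+...............-+
139 ....................+#-...............-+
140 ++..................+#+...............-+
141 ++..................+#-...............-+
142 ..-.................+#-...............-+
143 .++.................+#+...............-#
144 ....................+#-.................
145 ..-+................+#..................
146 ..--................+#..................
147 ....................+#..................
148 .---................+#..................
149 ....................+#.................-
150 ..-.................+#..................
```

Emit:
{"fn": "play_rows", "kwargs": {
  "steps": [
    {"ax": 0, "ay": 0, "tx": -0.001, "ty": -0.0015, "tz": -0.015, "az": 0, "hand": 1},
    {"ax": 0, "ay": 0, "tx": 0, "ty": 0, "tz": -0.025, "az": 0, "hand": 1},
    {"ax": 0, "ay": 0, "tx": 0, "ty": 0, "tz": -0.025, "az": 0, "hand": 1},
    {"ax": 0, "ay": 0, "tx": 0, "ty": 0, "tz": -0.025, "az": 0, "hand": 1},
    {"ax": 0, "ay": 0, "tx": 0, "ty": 0, "tz": -0.025, "az": 0, "hand": 1},
    {"ax": 0, "ay": 0, "tx": 0, "ty": 0, "tz": -0.02, "az": 0, "hand": 1},
    {"ax": 0, "ay": 0, "tx": 0, "ty": 0, "tz": -0.012, "az": 0, "hand": 1},
    {"ax": 0, "ay": 0, "tx": 0, "ty": 0, "tz": -0.006, "az": 0, "hand": 1},
    {"ax": 0, "ay": 0, "tx": 0, "ty": 0, "tz": 0, "az": 0, "hand": 1},
    {"ax": 0, "ay": 0, "tx": 0, "ty": 0, "tz": 0, "az": 0, "hand": 1}
  ]
}}

```text
t: 25.95
eef_pos: [438.3, -383.5, 136.3]
tool_rot: [3.141, 0.001, 1.673]
wrist_force: [-0.5, 0.3, -0.8]
gripper_width: 17.2
grasp_force: 68.6
```

Emit:
{"fn": "play_rows", "kwargs": {
  "steps": [
    {"ax": 0, "ay": 0, "tx": 0, "ty": 0.001, "tz": -0.003, "az": 0, "hand": 1},
    {"ax": 0, "ay": 0, "tx": 0, "ty": 0, "tz": -0.002, "az": 0, "hand": 1},
    {"ax": 0, "ay": 0, "tx": 0, "ty": 0, "tz": -0.002, "az": 0, "hand": 1},
    {"ax": 0, "ay": 0, "tx": 0, "ty": 0, "tz": -0.001, "az": 0, "hand": 1},
    {"ax": 0, "ay": 0, "tx": 0, "ty": 0, "tz": 0, "az": 0, "hand": 1},
    {"ax": 0, "ay": 0, "tx": 0, "ty": 0, "tz": 0, "az": 0, "hand": 1}
  ]
}}

```text
t: 26.55
eef_pos: [437.8, -382.2, 127.3]
tool_rot: [-3.142, -0.0, 1.673]
wrist_force: [-0.5, -0.4, -1.0]
gripper_width: 16.9
grasp_force: 68.6
```

Emit:
{"fn": "play_rows", "kwargs": {
  "steps": [
    {"ax": 0, "ay": 0, "tx": 0, "ty": 0, "tz": -0.001, "az": 0, "hand": 1},
    {"ax": 0, "ay": 0, "tx": 0, "ty": 0, "tz": 0, "az": 0, "hand": 1},
    {"ax": 0, "ay": 0, "tx": 0, "ty": 0, "tz": 0, "az": 0, "hand": 1}
  ]
}}

```text
t: 26.85
eef_pos: [437.9, -382.3, 126.7]
tool_rot: [3.141, 0.0, 1.673]
wrist_force: [-0.3, -0.1, 0.6]
gripper_width: 17.6
grasp_force: 69.1
```

The collar is seated, with a light contact. Releasing and withdrawing.

Emit:
{"fn": "play_rows", "kwargs": {
  "steps": [
    {"ax": 0, "ay": 0, "tx": 0, "ty": 0, "tz": 0, "az": 0, "hand": 0.4},
    {"ax": 0, "ay": 0, "tx": 0, "ty": 0, "tz": 0, "az": 0, "hand": 0},
    {"ax": 0, "ay": 0, "tx": 0, "ty": 0, "tz": 0, "az": 0, "hand": -1},
    {"ax": 0, "ay": 0, "tx": 0, "ty": 0, "tz": 0, "az": 0, "hand": -1},
    {"ax": 0, "ay": 0, "tx": 0, "ty": 0, "tz": 0, "az": 0, "hand": -1},
    {"ax": 0, "ay": 0, "tx": 0, "ty": 0, "tz": 0, "az": 0, "hand": -1}
  ]
}}

```text
t: 27.45
eef_pos: [437.7, -382.1, 126.3]
tool_rot: [-3.142, -0.0, 1.673]
wrist_force: [-0.4, 0.2, 0.2]
gripper_width: 85.4
grasp_force: 0.0
```

Emit:
{"fn": "play_rows", "kwargs": {
  "steps": [
    {"ax": 0, "ay": 0, "tx": 0, "ty": 0, "tz": 0.01, "az": 0, "hand": -1},
    {"ax": 0, "ay": 0, "tx": 0, "ty": 0, "tz": 0.03, "az": 0, "hand": -1},
    {"ax": 0, "ay": 0, "tx": 0, "ty": 0, "tz": 0.04, "az": 0, "hand": -1},
    {"ax": 0, "ay": 0, "tx": 0, "ty": 0, "tz": 0.04, "az": 0, "hand": -1},
    {"ax": 0, "ay": 0, "tx": 0, "ty": 0, "tz": 0.04, "az": 0, "hand": -1},
    {"ax": 0, "ay": 0, "tx": 0, "ty": 0, "tz": 0.03, "az": 0, "hand": -1},
    {"ax": 0, "ay": 0, "tx": 0, "ty": 0, "tz": 0, "az": 0, "hand": -1},
    {"ax": 0, "ay": 0, "tx": 0, "ty": 0, "tz": 0, "az": 0, "hand": -1}
  ]
}}

```text
t: 28.25
eef_pos: [438.0, -382.4, 317.9]
tool_rot: [3.14, 0.002, 1.673]
wrist_force: [-0.0, 0.3, -0.4]
gripper_width: 85.5
grasp_force: 0.0
```

```bash
python3 - <<'E'
from sd import *
st();c=cap('side','end');t=cap('top')
m=np.hstack([cv2.resize(c['pixels'][100:310,180:390],(400,400)),cv2.resize(t['pixels'][150:310,180:400],(400,400))])
cv2.imwrite('pics/e1.png',m[:,:,::-1])
E
```

```text
t 28.25 eef [ 438.  -382.4  317.9] r 71.2 lat -358.2 oz 201.3 F [-0.   0.3 -0.4] T [-0.04 -0.03  0.02] w 85.5 yaw [1.799e+02 1.000e-01 9.580e+01]
```

View pics/e1.png

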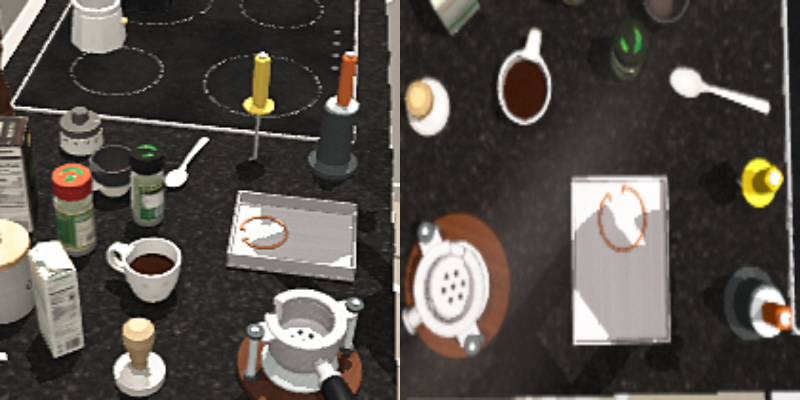

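The final view shows the ring flat in the tray (side crop at (263,232), top crop at (623,218)). The pick is upright in its stand at (345,90), the portafilter is empty and the bystanders have not moved. Handing in.

```bash
python3 -c "
from h import *
print(r.finish_job())"
```

```text
the job is handed in; nothing more can be done
None
```

The job is handed in: the ring came out on the pick and lies flat in the tray, the pick stands upright in its stand, and it took about 28 s with the wrist force readings staying around 5 N or less.

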